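Put away the microscope optics

TASK

The session is over: put the five optics on the bench mat away. Stand the long tapered objective in the deep narrow pot and the short wide objective in the shallow wide pot, both nose up as they are now, put the two filter cubes in the two-bay tray, one in each bay, and lay the mounted lens flat in the square tray. Set each one down on the floor of its place and let go, do not let it drop, and leave the iris on its post standing where it is.

Things in the scene. Friction and masses are not known exactly. Their poses are not given: they have to be found in the camera images.
- obj_long: high-power microscope objective of bright steel, 60 mm tall, standing thread end down on the mat: barrel 28 mm across from 5 to 50 mm height, with a dark knurled ring at 16 to 27 mm; above 50 mm it tapers to a small nose 13 mm across; foot 26 mm across. 160 g. Origin: centre of its underside, z up to the nose. Belongs in pot_deep.
- obj_short: low-power microscope objective of bright steel, 36 mm tall, standing thread end down: barrel 38 mm across from 5 to 36 mm (upper edge sloped from 31 mm), a wide lens in its top face, foot 26 mm across. 150 g. Origin: centre of its underside, z up. Belongs in pot_wide.
- cube_a: filter cube, a dark block 40 (x) x 32 (y) x 40 mm high with two clean flat sides facing +y and -y, a filter ring standing 3 mm out of its -x face, a small foot on its +x face and a round glass window on top; 90 g. Origin: centre of its underside, z up. Take it across the two flat sides (32 mm). Belongs in either bay of cube_tray.
- cube_b: second filter cube, a dark block 40 (x) x 32 (y) x 40 mm high with two clean flat sides facing +y and -y, a filter ring standing 3 mm out of its -x face, a small foot on its +x face and a round glass window on top; 90 g. Origin: centre of its underside, z up. Take it across the two flat sides (32 mm). Identical to cube_a; belongs in the other bay of cube_tray.
- lens: mounted lens, a black knurled ring 50 mm across and 20 mm thick lying flat, with a domed glass 41 mm across in its top face that rises 3 mm above the ring. 110 g. Origin: centre of its underside, z up. Belongs in lens_tray.
- pot_deep: the deep narrow objective pot: round, dark grey plastic, 52 mm outside, 46 mm inside, rim 26 mm above the bench, inner floor 4 mm above it. Fixed. Origin: centre of its underside, at bench height.
- pot_wide: the shallow wide objective pot: round, dark grey plastic, 64 mm outside, 58 mm inside, rim 14 mm above the bench, inner floor 4 mm above it. Fixed. Origin: centre of its underside, at bench height.
- cube_tray: grey filter-cube tray, 66 mm (x) by 130 mm (y), walls 3 mm thick and 20 mm high, inner floor 3 mm above the bench; one divider across its middle makes two bays of about 60 x 60 mm, centred at y = +32 mm and y = -32 mm. Fixed. Origin: centre of its underside, at bench height.
- lens_tray: square white lens tray, 84 x 84 mm, walls 3 mm thick and 8 mm high, inside 78 x 78 mm, inner floor 3 mm above the bench. Fixed. Origin: centre of its underside, at bench height.
- iris: aligned iris diaphragm on a short steel post, loose on the bench, to be left alone: round aluminium foot 40 mm across, dark ring 34 mm across upright on the post, 70 mm tall overall. 300 g. Origin: centre of its underside.
Not all that is in view belongs to the job. What is meant by the cube_tray is not orange, and is the smaller of those in its own colour.

How it is judged (in metres and radians):
At the end, for the whole second after the job is handed in: On the floor of its place, upright within 0.12 rad, at rest: long objective in the deep pot (12 mm of centre), short one in the wide pot (18 mm), one cube per bay (17 mm of bay centre, both tray axes), lens in the square tray (16 mm). Iris within 12 mm of its start and 0.15 rad of upright (horizontal distance between obj_long and pot_deep below 0.012 m and z of obj_long in the frame of pot_deep below 0.008 m and horizontal distance between obj_short and pot_wide below 0.018 m and z of obj_short in the frame of pot_wide below 0.008 m and ((x of cube_a in the frame of cube_tray between -0.017 and 0.017 m and y of cube_a in the frame of cube_tray between 0.015 and 0.049 m and z of each of cube_a, cube_b in the frame of cube_tray below 0.007 m and x of cube_b in the frame of cube_tray between -0.017 and 0.017 m and y of cube_b in the frame of cube_tray between -0.049 and -0.015 m) or (x of cube_a in the frame of cube_tray between -0.017 and 0.017 m and y of cube_a in the frame of cube_tray between -0.049 and -0.015 m and z of each of cube_a, cube_b in the frame of cube_tray below 0.007 m and x of cube_b in the frame of cube_tray between -0.017 and 0.017 m and y of cube_b in the frame of cube_tray between 0.015 and 0.049 m)) and x of lens in the frame of lens_tray between -0.016 and 0.016 m and y of lens in the frame of lens_tray between -0.016 and 0.016 m and z of lens in the frame of lens_tray below 0.007 m and angle between each of obj_long, obj_short, cube_a, cube_b, lens's own z axis and vertical below 0.12 rad and linear speed of each of obj_long, obj_short, cube_a, cube_b, lens below 0.02 m/s and angular speed of each of obj_long, obj_short, cube_a, cube_b, lens below 0.2 rad/s and distance of iris from where it was at the start of the episode below 0.012 m and angle between iris's own z axis and vertical below 0.15 rad); the robot touches nothing.
It fails at once if an objective was dropped: it moved faster than 0.75 m/s without touching the fingers, as after a free fall of about 3 cm ((linear speed of obj_long above 0.75 m/s and contact force between the fingers and obj_long below 0.02 N) or (linear speed of obj_short above 0.75 m/s and contact force between the fingers and obj_short below 0.02 N)).
It fails at once if a filter cube was dropped: it moved faster than 0.75 m/s without touching the fingers, as after a free fall of about 3 cm ((linear speed of cube_a above 0.75 m/s and contact force between the fingers and cube_a below 0.02 N) or (linear speed of cube_b above 0.75 m/s and contact force between the fingers and cube_b below 0.02 N)).
It fails at once if the lens was dropped: it moved faster than 0.75 m/s without touching the fingers, as after a free fall of about 3 cm ((linear speed of lens above 0.75 m/s and contact force between the fingers and lens below 0.02 N)).
It fails at once if the iris was shifted by more than 12 mm or tipped by more than 0.15 rad (distance of iris from where it was at the start of the episode above 0.012 m or angle between iris's own z axis and vertical above 0.15 rad).
It also fails if it takes over 128 s, if anything falls off the work surface, if the arm or the gripper's body presses on something with over 40 N, if the wrist force passes 120 N, or if a joint passes its speed limit or range.

ROBOT

A 7-joint arm with a two-finger parallel gripper is mounted at the origin on the work surface. World frame = base frame: x ahead of the robot, y to its left, z up, the work surface at z = 0. Lengths are in mm, angles in degrees, forces in N, time in s.
With the tool pointing down it reaches from about 400 to 750 mm from the base axis. Payload 19.5 kg.
Tool frame: the origin (TCP) lies at the very end of the fingers, on their centre line; the grasp point (between the pads) lies arm.pinch_z behind it (arm.pinch_z is the distance from the TCP to the grasp point, in mm); z points along the fingers, y is the direction in which the jaws open and shut (so a half turn about z gives the same grasp; the last joint's range is limited). The gripper opens to 85 mm and grips with 20 to 120 N. Pads are 22 mm wide; open, the fingers measure 114 mm over their backs; the gripper's body (76 mm by 85 mm) begins 54 mm behind the grasp point. The pads swing forward as they close: fully open they stand 13 mm farther back than shut.
Start: joints at [-2.389, 40.479, -1.581, 85.061, 1.261, 54.483, -4.326], TCP at [574.974, 0.003, 231.268] pointing down, gripper open.
Joint ranges: [-155.06, 155.06], [-18.47, 123.98], [-90, 86.84], [0, 140.48], [-83.41, 263.41], [0, 116], [-161.91, 161.91]. Speed limits (degrees/s): [108.29, 108.29, 147.25, 147.25, 172.46, 172.46, 172.46].

INTERFACE

Orientations are given as [roll, pitch, yaw] about the fixed x, y, z axes, in that order (R = Rz(yaw) Ry(pitch) Rx(roll)).
In Python, from workcell import get_obs, grab_frame, order, arm gives the robot as it stands. The module is installed in compiled form; this text tells all that it offers.
- The arm moves only by the tool step_arm, never from a script. Its argument "series" is a list of rows, each an object with "grip": the finger opening in m, from 0 to 0.0854; "dp": the shift along the world's x, y, z in m, a list of three; "turn": the turn, a rotation vector about the world's x, y, z in rad, a list of three. A call has 1 to 5 rows; each row is the pose to reach, as a shift and turn from the pose commanded when the call began; what a row does not reach only later rows make up. A row lasts 1/10 s, in which the tool goes at most 50 mm and 8.59 degrees, less where a joint would pass 70% of its speed; a pose out of reach is approached as far as the arm can. A call with a gripper value outside its range is refused whole. The fingers move at their own pace and stop on an object; "force" is the grip in N (left out, the last holds). Time passes only in rows, so rows that repeat a pose let the fingers close. It gives the time, the measured TCP pose, the force and the opening at its end, in the units of the state.
- get_obs(): the state, without advancing time (a new reading comes with each control period).
- grab_frame(name): name is "scene" or "side" or "wrist"; returns a dict with "pixels" (384x512x3 uint8, blue, green, red), "vfov" (degrees; the focal length in pixels is half the picture's height over the tangent of half this angle, whatever the lens; pixels are square), "cx", "cy" (the principal point, pixels), "eye" and "attitude" of the camera in the world. Camera axes: x right, y down, z forward; pixel columns grow to the right and rows downward; lengths in mm; the calibration is good to about 2 mm. A picture is of the moment at which its call begins. There is no depth.
- order.finish_job(): hands the job in, once; it reports no verdict.
The state is a dict: "t": time; "q": joint angles; "joint_vel": joint speeds; "joint_torque": joint torques, N m; "eef_pos": TCP position; "tcp_rot": TCP orientation; "contact_force": force on the tool from outside, world axes, zero at the start; "ft_torque": the same for the moment, N m; "opening": finger opening in mm.
Only numpy, scipy, OpenCV 4.12 (cv2) and the standard library are available. Lean on these libraries where they do the work, as an engineer would, in place of code of your own. Each camera call takes 0.05 s, during which the arm holds its last target.

## Working session

There is one attempt and no reset: what is moved stays moved. The work goes in short steps, Python scripts to look and compute and a tool call to move; the robot and the scene stay as the last step left them, time stands still between calls to the robot, and variables do not carry over. Pictures are saved under pics/ and viewed, and the job is handed in when it is done.

Besides the shell and the picture viewer there is one more tool, called after "Call:" as name(argument=value, ...), one argument or row to a line, values as JSON. step_arm: Moves the arm, as the interface text tells. Its arguments: {"type":"object","properties":{"series":{"type":"array"},"force":{"type":"number"}},"required":["series"]}

```bash
mkdir -p pics; cat > h.py <<'E'
import numpy as np, cv2
from workcell import get_obs, grab_frame, order, arm
def snap(n,f):
    d=grab_frame(n); cv2.imwrite('pics/'+f,d['pixels']); return d
E
python3 - <<'E'
from h import *
import pickle
D={}
for n in ['scene','side','wrist']:
    d=snap(n,n+'0.png'); D[n]=d
    print(n,d['vfov'],d['cx'],d['cy'],d['eye'],d['attitude'],{k for k in d})
pickle.dump(D,open('d0.pkl','wb'))
print(get_obs(), arm.pinch_z, [a for a in dir(arm) if a[0]!='_'])
E
```

```text
scene 45.130948976105884 258.63932130771434 191.13922391358057 [894.45297393 700.84367365 985.7343587 ] [-137.09256918    0.89991157  146.33385676] {'cy', 'vfov', 'attitude', 'pixels', 'cx', 'eye'}
side 45.425015231306006 257.91223638540765 196.55312893476906 [-237.56504561 -860.40822856  828.28754182] [-125.56618782   -0.60403053  -37.40105362] {'cy', 'vfov', 'attitude', 'pixels', 'cx', 'eye'}
wrist 70.98443985513016 254.80649417958668 193.25501202725664 [574.56285034  74.0482478  374.43377425] [1.62842378e+02 5.05974920e-02 9.92583861e-02] {'cy', 'vfov', 'attitude', 'pixels', 'cx', 'eye'}
{'t': 0.15, 'q': array([-2.3889811 , 40.50608308, -1.58179938, 85.07570843,  1.2585039 ,
       54.4825973 , -4.32558729]), 'joint_vel': array([-0.00636293, -0.08255963, -0.03757445, -0.0361167 ,  0.03919779,
       -0.0186539 , -0.034844  ]), 'joint_torque': array([-2.72933512e-04, -8.83303356e+01,  1.23416293e+00, -2.36189121e+01,
        1.69090542e-02,  5.40951354e-03,  2.67545431e-05]), 'eef_pos': array([5.74815051e+02, 4.69266440e-03, 2.30941868e+02]), 'tcp_rot': array([-1.79952842e+02, -7.50717923e-05,  8.99982720e+01]), 'contact_force': array([-0.07379393,  0.07128548, -0.56614462]), 'ft_torque': array([ 0.03348516, -0.0095702 ,  0.0288173 ]), 'opening': 85.31974236771693} 18.700000000000003 ['Unreachable', 'pinch_z']
```

View pics/scene0.png

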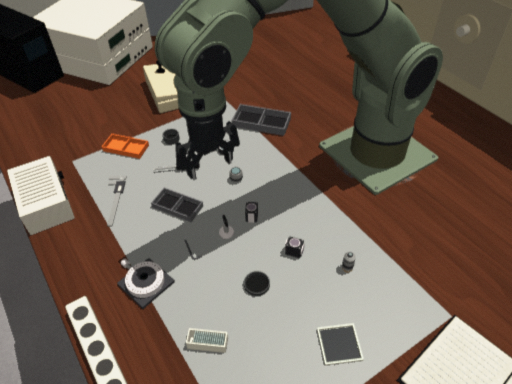

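View pics/side0.png

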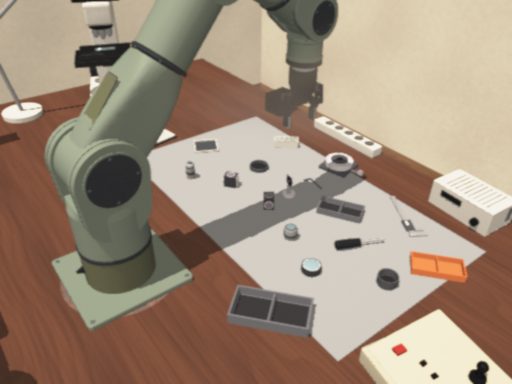

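View pics/wrist0.png

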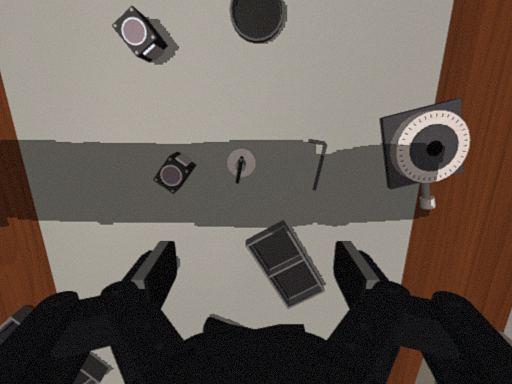

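```bash
cat >> h.py <<'E'
from scipy.spatial.transform import Rotation as Ro
def cam(d):
    R=Ro.from_euler('xyz',d['attitude'],degrees=True).as_matrix()
    f=d['pixels'].shape[0]/2/np.tan(np.radians(d['vfov'])/2)
    return R,f
def ray(d,uv):
    R,f=cam(d); uv=np.atleast_2d(uv)
    v=np.c_[(uv[:,0]-d['cx'])/f,(uv[:,1]-d['cy'])/f,np.ones(len(uv))]@R.T
    return np.array(d['eye']),v
def plane(d,uv,z):
    e,v=ray(d,uv); s=(z-e[2])/v[:,2]; return e+v*s[:,None]
def proj(d,P):
    R,f=cam(d); p=(np.atleast_2d(P)-d['eye'])@R; return np.c_[p[:,0]/p[:,2]*f+d['cx'],p[:,1]/p[:,2]*f+d['cy']]
def crop(d,f,x0,y0,x1,y1,s):
    im=cv2.resize(d['pixels'][y0:y1,x0:x1],None,fx=s,fy=s,interpolation=cv2.INTER_CUBIC)
    for x in range((x0+9)//10*10,x1,10):
        cv2.line(im,((x-x0)*s,0),((x-x0)*s,6 if x%50 else 14),(0,0,255),1)
        if x%20==0: cv2.putText(im,str(x),((x-x0)*s,24),0,.35,(0,0,255),1)
    for y in range((y0+9)//10*10,y1,10):
        cv2.line(im,(0,(y-y0)*s),(6,(y-y0)*s),(0,0,255),1)
        if y%20==0: cv2.putText(im,str(y),(8,(y-y0)*s+4),0,.35,(0,0,255),1)
    cv2.imwrite('pics/'+f,im)
def load(f='d0.pkl'):
    import pickle; return pickle.load(open(f,'rb'))
E
python3 - <<'E'
from h import *
D=load()
crop(D['side'],'s_a.png',170,125,370,275,4)
crop(D['side'],'s_b.png',220,220,480,360,3)
crop(D['scene'],'c_a.png',100,100,300,250,4)
crop(D['scene'],'c_b.png',180,180,380,380,3)
E
```

```text
(no output)
```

View pics/s_a.png

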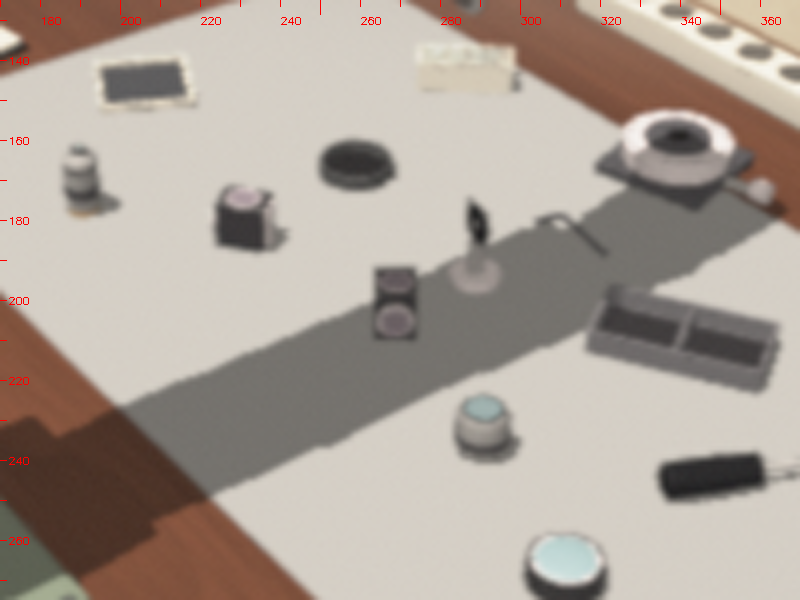

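View pics/s_b.png

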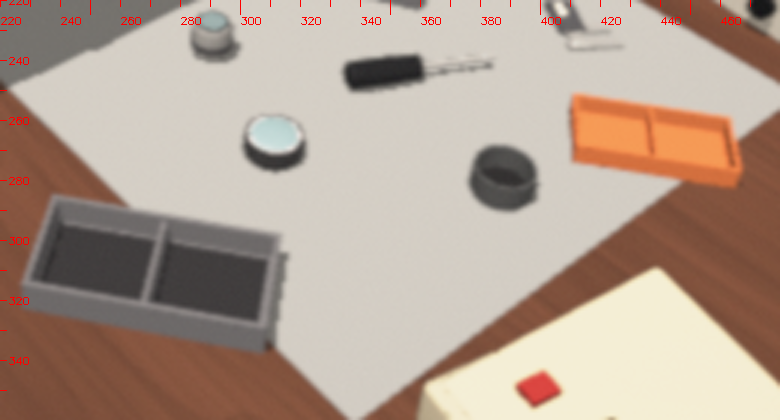

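View pics/c_a.png

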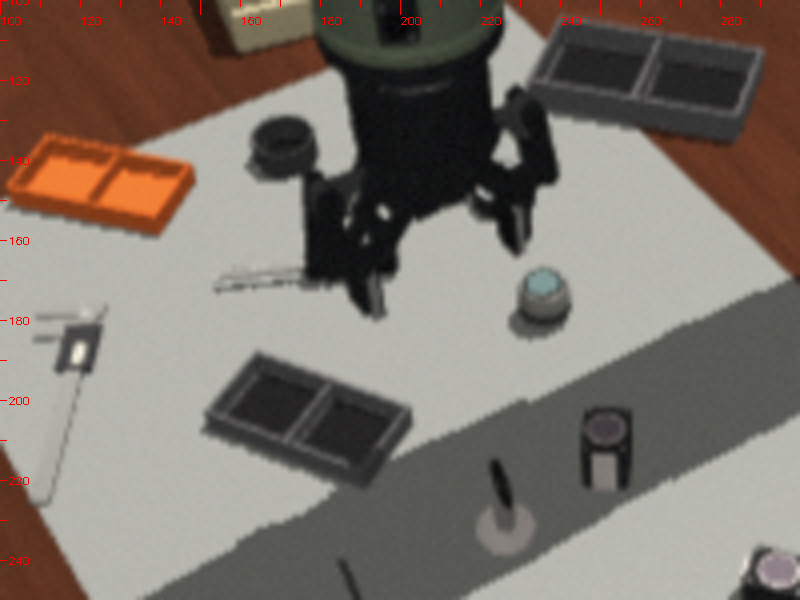

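View pics/c_b.png

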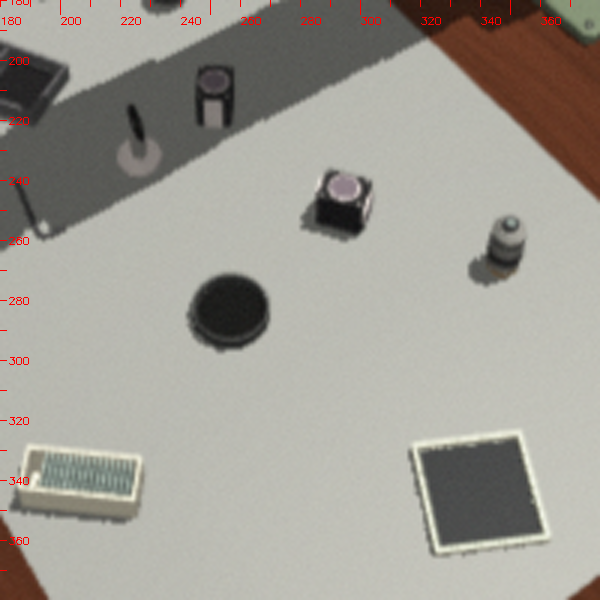

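```bash
python3 - <<'E'
from h import *
D=load()
T=dict(obj_long=((350.7,254),(190,162.5),60),obj_short=((235.7,170),(290.7,226.7),36),cube1=((251.5,206),(269,195),40),cube2=((294.7,242.3),(231,174.7),40),lens=(None,(312,264.5),22),pot_deep=((171,135.5),(388,274),26),pot_wide=((256.7,282.7),(259.2,165.2),14),lens_tray=((340,344),(206,145.5),5),cube_tray=((177,204.5),(340,209),15),iris_foot=((226,231.5),(288.7,193.5),4))
for k,(a,b,z) in T.items():
    s=plane(D['side'],b,z)[0]; 
    c=plane(D['scene'],a,z)[0] if a else s
    e1,v1=ray(D['side'],b); 
    zz=''
    if a:
        e2,v2=ray(D['scene'],a); A=np.c_[v1[0],-v2[0]]; t=np.linalg.lstsq(A,e2-e1,rcond=None)[0]; zz=np.round(((e1+v1[0]*t[0])+(e2+v2[0]*t[1]))/2,1)
    m=(s+c)/2
    print(k,s[:2].round(1),c[:2].round(1),'tri',zz,'r',np.hypot(*m[:2]).round(), proj(D['wrist'],m).round(0))
E
```

```text
obj_long [360.7 266.9] [361.  275.6] tri [361.4 273.1  57.1] r 451.0 [[  18. -120.]]
obj_short [ 428.1 -150.5] [ 426.  -150.9] tri [ 426.9 -150.8   36.7] r 453.0 [[153. 272.]]
cube1 [470.   -2.9] [466.   -4.2] tri [467.6  -3.9  41.5] r 468.0 [[171. 174.]]
cube2 [442.5 155.4] [442.2 159.7] tri [442.7 158.1  38.6] r 470.0 [[135.  30.]]
lens [ 385.2 -283.3] [ 385.2 -283.3] tri  r 478.0 [[139. 338.]]
pot_deep [ 508.4 -421.9] [ 509.1 -412.2] tri [ 509.1 -419.    22.4] r 658.0 [[217. 400.]]
pot_wide [575. 181.] [578.3 190.2] tri [578.  187.1   9.8] r 606.0 [[257.   9.]]
lens_tray [511. 416.] [509.3 419.3] tri [510.5 418.3   4.4] r 659.0 [[ 187. -275.]]
cube_tray [ 616.1 -156.2] [ 623.9 -145.8] tri [ 622.3 -151.     9.1] r 638.0 [[285. 265.]]
iris_foot [556.8   5.9] [555.7   6.3] tri [556.2   6.    4.1] r 556.0 [[242. 161.]]
```

The candidates for cube_tray are three: orange at scene (125,146), large grey at scene (262,119), and small grey at scene (177,205). The small grey one fits, being not orange and the smaller of the two greys. Side (340,209) shows the same tray. I'll enlarge the wrist view to confirm it and to measure the cubes and the wide pot.

```bash
python3 - <<'E'
from h import *
D=load()
crop(D['wrist'],'w_a.png',100,0,300,100,4)
crop(D['wrist'],'w_b.png',140,130,340,320,4)
E
```

```text
(no output)
```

View pics/w_a.png

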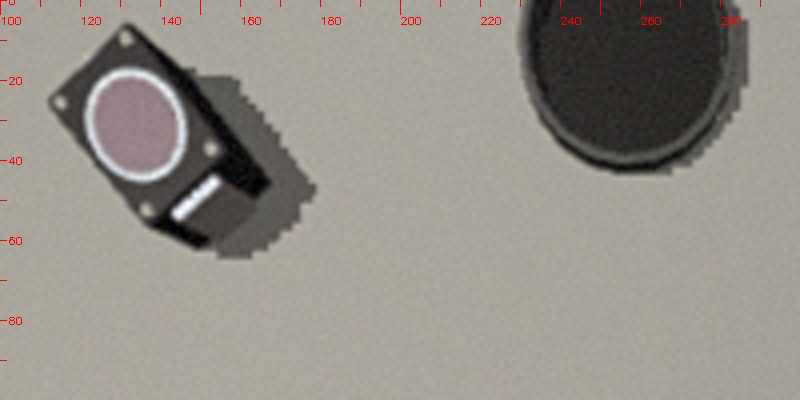

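View pics/w_b.png

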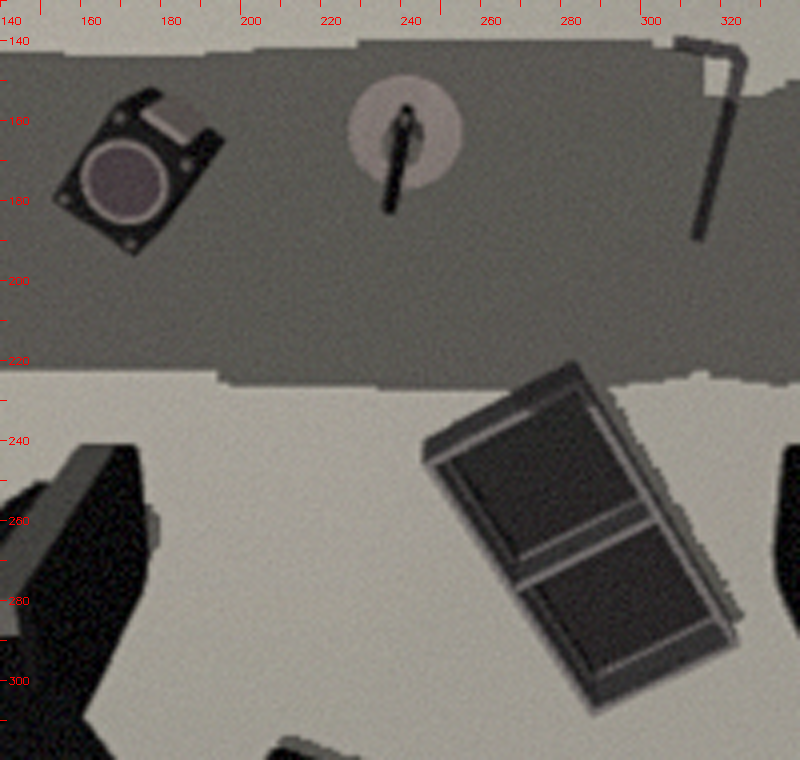

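The wrist view shows cube1's screws around (171,175), cube2's around (134,31), and the tray rim corners (247,246), (287,229), (324,288), (289,308). The tray is the small grey two-bay one.

```bash
python3 - <<'E'
from h import *
D=load(); d=D['wrist']
for n,c in dict(c1=[(170,159.5),(156.3,180),(172.5,191),(186.5,171.2)],c2=[(131.5,9.5),(115,25.5),(136.5,52),(152.5,37)]).items():
    p=plane(d,c,40)[:,:2]; print(n,p.mean(0).round(1),'sides',np.linalg.norm(np.diff(np.r_[p,p[:1]],axis=0),axis=1).round(1))
    for i in range(4):
        v=p[(i+1)%4]-p[i]; print('  ang',np.degrees(np.arctan2(v[1],v[0])).round(1))
print('glass',plane(d,[(171,175),(134,31)],40).round(1))
c=[(246.7,245.7),(287,228.7),(324.3,288.3),(288.7,308.2)]
p=plane(d,c,20)[:,:2]; print('tray',p.round(1),p.mean(0),np.linalg.norm(np.diff(np.r_[p,p[:1]],axis=0),axis=1).round(1))
for i in range(4):
        v=p[(i+1)%4]-p[i]; print('  ang',np.degrees(np.arctan2(v[1],v[0])).round(1))
print('iris',plane(d,[(241.3,161)],4),'div',plane(d,[(270,276.5),(303.5,259.5)],20).mean(0))
S=D['side']; # tray rim corners side view check
c=[(317,202.5),(325,196),(364.5,206),(361,215)]
E
```

```text
c1 [468.   -5.8] sides [33.2 24.4 33.  24.6]
  ang -127.0
  ang -37.0
  ang 52.6
  ang 142.7
c2 [441.6 156.5] sides [25.1 32.9 24.6 32.7]
  ang -142.9
  ang -52.3
  ang 37.4
  ang 126.9
glass [[467.7  -5.1  40. ]
 [441.7 156.7  40. ]]
tray [[ 562.7 -115.9]
 [ 620.8  -88.6]
 [ 682.1 -188.9]
 [ 628.5 -226.1]] [ 623.53159945 -154.87047419] [ 64.2 117.6  65.2 128.4]
  ang 25.2
  ang -58.6
  ang -145.2
  ang 120.8
iris [[555.597862     6.51655853   4.        ]] div [ 622.50623097 -153.30092205   20.        ]
```

Candidates for cubes: two blocks with windows, wrist (171,175) and (134,31). Sizes match, with a 33 x 24.5 screw pattern on both. Starting with the cube near the iris, at (468,-5.5).

Call:
step_arm(
  series=[
    {"grip": 0.085,"dp": [-0.04,-0.002,-0.03],"turn": [0,0,-0.14]},
    {"grip": 0.085,"dp": [-0.08,-0.004,-0.06],"turn": [0,0,-0.28]},
    {"grip": 0.085,"dp": [-0.107,-0.0055,-0.09],"turn": [0,0,-0.42]},
    {"grip": 0.085,"dp": [-0.107,-0.0055,-0.11],"turn": [0,0,-0.56]},
    {"grip": 0.085,"dp": [-0.107,-0.0055,-0.12],"turn": [0,0,-0.651]},
  ],
  force=40,
)

```text
t: 0.65
eef_pos: [467.0, -5.6, 110.0]
tcp_rot: [-179.9, 0.1, 52.4]
contact_force: [0.5, -0.3, 0.3]
opening: 84.8
```

```bash
python3 - <<'E'
from h import *
d=snap('wrist','w1.png'); o=get_obs(); print(o['t'],o['eef_pos'],o['tcp_rot'],d['eye'],d['attitude'])
import pickle; pickle.dump(d,open('w1.pkl','wb'))
E
```

```text
0.7 [467.14474479  -5.41222467 109.18796682] [-1.79891444e+02  1.02037673e-01  5.21370814e+01] [512.79547499  52.93772732 253.37119212] [ 1.62768470e+02  4.09738731e-02 -3.75230162e+01]
```

View pics/w1.png

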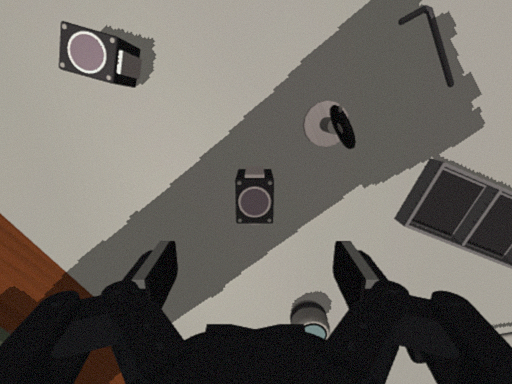

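```bash
cat >> h.py <<'E'
def W(f):
    import pickle
    d=snap('wrist',f+'.png'); pickle.dump(d,open(f+'.pkl','wb')); o=get_obs(); print(o['t'],o['eef_pos'].round(1),o['tcp_rot'].round(1),o['opening'].round(1),o['contact_force'].round(1)); return d
E
python3 - <<'E'
from h import *
d=load('w1.pkl')
print(plane(d,[(255.5,201.5),(87,53)],40).round(1))
p=plane(d,[(240,183),(271,183),(240,221),(271,221)],40);print(p.round(1),p.mean(0))
print('iris',plane(d,[(327,123.5)],4))
E
```

```text
[[468.4  -5.5  40. ]
 [441.2 156.8  40. ]]
[[468.1  14.9  40. ]
 [488.3  -0.6  40. ]
 [447.1 -11.5  40. ]
 [468.2 -27.7  40. ]] [467.92653602  -6.19133598  40.        ]
iris [[556.85614005   4.23588982   4.        ]]
```

The two views agree on cube1 at (468,-5.5), so I'm descending to TCP z 20.

Call:
step_arm(
  series=[
    {"grip": 0.06,"dp": [0,0,-0.04],"turn": [0,0,0]},
    {"grip": 0.06,"dp": [0,0,-0.075],"turn": [0,0,0]},
    {"grip": 0.06,"dp": [0,0,-0.091],"turn": [0,0,0]},
    {"grip": 0.03,"dp": [0,0,-0.091],"turn": [0,0,0]},
    {"grip": 0.025,"dp": [0,0,-0.091],"turn": [0,0,0]},
  ],
)

```text
t: 1.2
eef_pos: [468.1, -5.5, 20.9]
tcp_rot: [-180.0, -0.0, 52.8]
contact_force: [1.5, -0.4, 2.2]
opening: 31.7
```

Call:
step_arm(
  series=[
    {"grip": 0.025,"dp": [0,0,0],"turn": [0,0,0]},
    {"grip": 0.025,"dp": [0,0,0],"turn": [0,0,0]},
    {"grip": 0.025,"dp": [0,0,0],"turn": [0,0,0]},
  ],
)

```text
t: 1.5
eef_pos: [468.4, -5.4, 21.1]
tcp_rot: [179.9, -0.1, 52.7]
contact_force: [-0.3, 0.5, 11.3]
opening: 31.1
```

Call:
step_arm(
  series=[
    {"grip": 0.025,"dp": [0,0,0.02],"turn": [0,0,0]},
    {"grip": 0.025,"dp": [0,0,0.06],"turn": [0,0,0]},
    {"grip": 0.025,"dp": [0,0,0.1],"turn": [0,0,0]},
    {"grip": 0.025,"dp": [0.03,-0.025,0.1],"turn": [0,0,-0.1]},
    {"grip": 0.025,"dp": [0.06,-0.05,0.1],"turn": [0,0,-0.2]},
  ],
)

```text
t: 2.0
eef_pos: [529.4, -55.7, 122.3]
tcp_rot: [179.9, -0.1, 41.1]
contact_force: [0.9, 0.2, -2.1]
opening: 31.0
```

Call:
step_arm(
  series=[
    {"grip": 0.025,"dp": [0.03,-0.027,0],"turn": [0,0,-0.1]},
    {"grip": 0.025,"dp": [0.06,-0.055,0],"turn": [0,0,-0.182]},
    {"grip": 0.025,"dp": [0.0786,-0.071,0],"turn": [0,0,-0.182]},
    {"grip": 0.025,"dp": [0.0786,-0.071,-0.02],"turn": [0,0,-0.182]},
    {"grip": 0.025,"dp": [0.0786,-0.071,-0.03],"turn": [0,0,-0.182]},
  ],
)

```text
t: 2.5
eef_pos: [606.1, -126.6, 89.2]
tcp_rot: [-179.9, 0.0, 30.8]
contact_force: [-0.9, 1.3, -1.5]
opening: 31.3
```

```bash
python3 - <<'E'
from h import *
d=W('w2')
E
```

```text
Traceback (most recent call last):
  File "h.py", line 31, in W
    d=snap('wrist',f+'.png'); pickle.dump(d,open(f+'.pkl','wb')); o=get_obs(); print(o['t'],o['eef_pos'].round(1),o['tcp_rot'].round(1),o['opening'].round(1),o['contact_force'].round(1)); return d
                                                                                                                                        ^^^^^^^^^^^^^^^^^^
AttributeError: 'float' object has no attribute 'round'
```

View pics/w2.png

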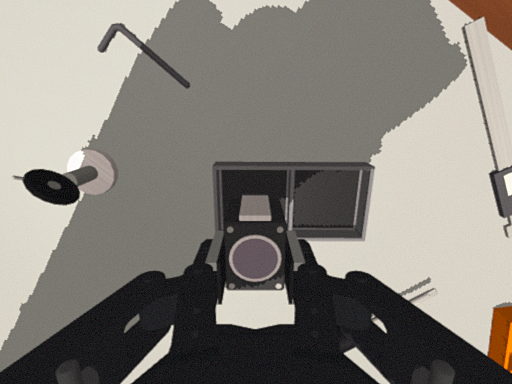

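```bash
sed -i "s/o\['opening'\].round(1)/round(float(o['opening']),1)/" h.py; python3 - <<'E'
from h import *
import pickle
d=load('w2.pkl'); crop(d,'w2c.png',200,150,390,300,4)
E
```

```text
(no output)
```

View pics/w2c.png

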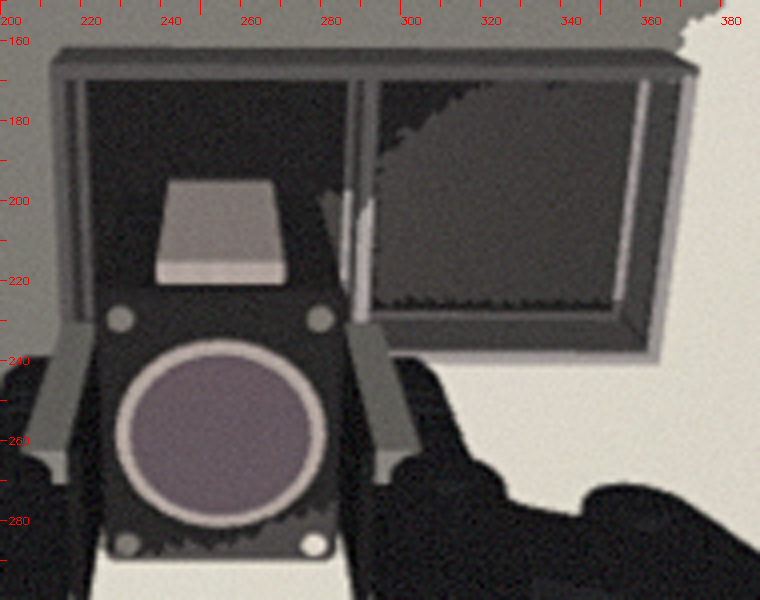

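```bash
python3 - <<'E'
from h import *
d=load('w2.pkl')
p=plane(d,[(213,165.5),(374.2,167.5),(364.2,240.5)],20)[:,:2]
print(p.round(1),np.linalg.norm(p[1]-p[0]),np.linalg.norm(p[2]-p[1]),'c',(p[0]+p[2])/2)
v=p[1]-p[0];print(np.degrees(np.arctan2(v[1],v[0])))
print('cube top glass',plane(d,[(255,258.5)],92+16))
E
```

```text
[[ 616.8  -82.2]
 [ 681.8 -194.1]
 [ 626.  -227.2]] 129.37018529142196 64.8664566337884 c [ 621.37590409 -154.70068329]
-59.82251447577314
cube top glass [[ 606.68554138 -127.44162258  108.        ]]
```

Call:
step_arm(
  series=[
    {"grip": 0.025,"dp": [-0.001,0,-0.03],"turn": [0,0,0]},
    {"grip": 0.025,"dp": [-0.001,0,-0.052],"turn": [0,0,0]},
    {"grip": 0.025,"dp": [-0.001,0,-0.06],"turn": [0,0,0]},
    {"grip": 0.025,"dp": [-0.001,0,-0.064],"turn": [0,0,0]},
    {"grip": 0.025,"dp": [-0.001,0,-0.066],"turn": [0,0,0]},
  ],
)

```text
t: 3.05
eef_pos: [605.9, -126.4, 25.1]
tcp_rot: [180.0, -0.0, 30.8]
contact_force: [0.5, -0.1, 0.7]
opening: 31.2
```

Call:
step_arm(
  series=[
    {"grip": 0.025,"dp": [0,0,-0.001],"turn": [0,0,0]},
    {"grip": 0.025,"dp": [0,0,-0.001],"turn": [0,0,0]},
  ],
)

```text
t: 3.25
eef_pos: [606.0, -126.5, 24.2]
tcp_rot: [180.0, -0.1, 30.8]
contact_force: [0.1, 1.2, 2.6]
opening: 31.0
```

Call:
step_arm(
  series=[
    {"grip": 0.035,"dp": [0,0,0],"turn": [0,0,0]},
    {"grip": 0.042,"dp": [0,0,0],"turn": [0,0,0]},
    {"grip": 0.045,"dp": [0,0,0.01],"turn": [0,0,0]},
    {"grip": 0.045,"dp": [0,0,0.05],"turn": [0,0,0]},
    {"grip": 0.06,"dp": [0,0,0.095],"turn": [0,0,0]},
  ],
)

```text
t: 3.75
eef_pos: [604.9, -126.4, 119.4]
tcp_rot: [-179.9, 0.1, 30.8]
contact_force: [0.4, 0.3, 0.2]
opening: 58.4
```

```bash
python3 - <<'E'
from h import *
d=W('w3')
E
```

```text
3.8 [ 607.7 -127.4  127.3] [179.7  -0.3  30.8] 59.9 [ 2.7 -0.6 11.1]
```

View pics/w3.png

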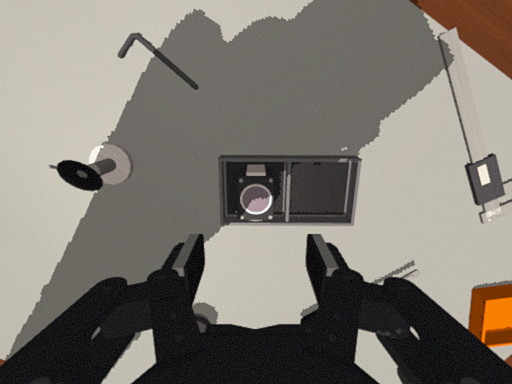

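Call:
step_arm(
  series=[
    {"grip": 0.085,"dp": [-0.014,0.024,0.02],"turn": [0,0,0.14]},
    {"grip": 0.085,"dp": [-0.028,0.048,0.02],"turn": [0,0,0.28]},
    {"grip": 0.085,"dp": [-0.042,0.072,0.02],"turn": [0,0,0.42]},
    {"grip": 0.085,"dp": [-0.056,0.096,0.02],"turn": [0,0,0.56]},
    {"grip": 0.085,"dp": [-0.07,0.12,0.02],"turn": [0,0,0.7]},
  ],
)

```text
t: 4.3
eef_pos: [535.1, -5.7, 139.2]
tcp_rot: [179.9, -0.0, 71.2]
contact_force: [0.5, 0.2, 0.5]
opening: 84.9
```

Call:
step_arm(
  series=[
    {"grip": 0.085,"dp": [-0.014,0.024,0],"turn": [0,0,0.14]},
    {"grip": 0.085,"dp": [-0.028,0.048,0],"turn": [0,0,0.28]},
    {"grip": 0.085,"dp": [-0.042,0.072,0],"turn": [0,0,0.42]},
    {"grip": 0.085,"dp": [-0.056,0.096,0],"turn": [0,0,0.56]},
    {"grip": 0.085,"dp": [-0.07,0.12,0],"turn": [0,0,0.7]},
  ],
)

```text
t: 4.8
eef_pos: [465.1, 114.2, 139.0]
tcp_rot: [180.0, 0.0, 111.3]
contact_force: [0.6, -0.2, -0.0]
opening: 85.0
```

Call:
step_arm(
  series=[
    {"grip": 0.085,"dp": [-0.012,0.022,0],"turn": [0,0,0.14]},
    {"grip": 0.085,"dp": [-0.0242,0.0432,-0.01],"turn": [0,0,0.284]},
    {"grip": 0.085,"dp": [-0.0242,0.0432,-0.02],"turn": [0,0,0.284]},
    {"grip": 0.085,"dp": [-0.0242,0.0432,-0.03],"turn": [0,0,0.284]},
  ],
)

```text
t: 5.2
eef_pos: [441.7, 156.5, 108.2]
tcp_rot: [180.0, 0.0, 127.2]
contact_force: [0.4, 0.4, 0.2]
opening: 84.9
```

```bash
python3 - <<'E'
from h import *
d=W('w4')
E
```

```text
5.25 [441.4 155.9 106.8] [-179.9    0.   127.2] 84.8 [-0.5 -0.2 -1.7]
```

View pics/w4.png

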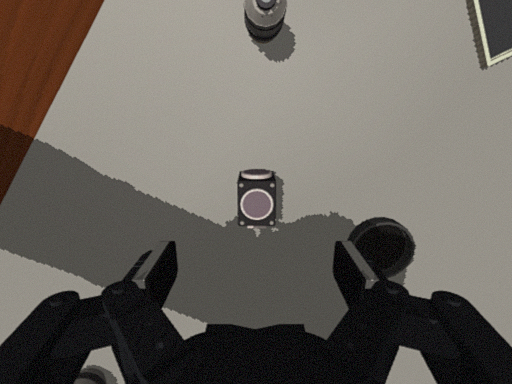

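The cube is centred between the fingers at (257,204). I'll also measure the wide pot's rim at (381,247).

```bash
python3 - <<'E'
from h import *
d=load('w4.pkl')
print(plane(d,[(257,204)],40), plane(d,[(265,2)],60))
crop(d,'w4c.png',330,200,450,300,6)
E
```

```text
[[442.69888567 156.85165241  40.        ]] [[362.60175815 269.18344022  60.        ]]
```

View pics/w4c.png

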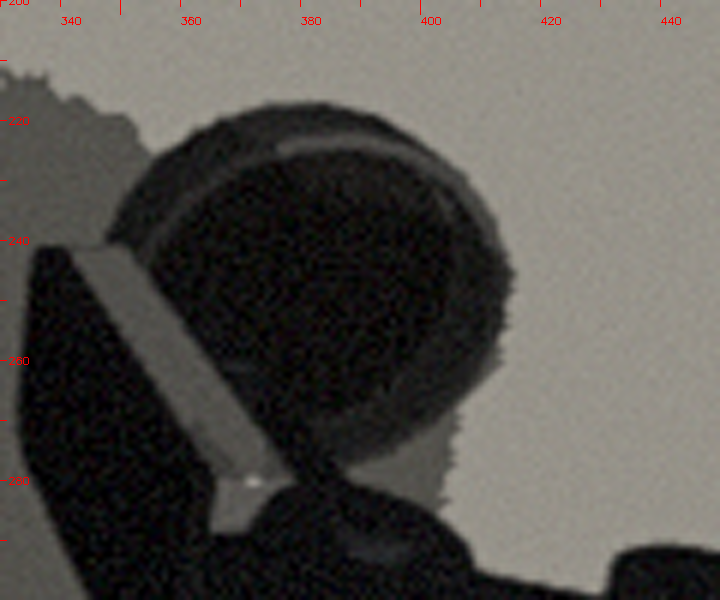

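Call:
step_arm(
  series=[
    {"grip": 0.06,"dp": [0,0.0005,-0.04],"turn": [0,0,0]},
    {"grip": 0.06,"dp": [0,0.0005,-0.075],"turn": [0,0,0]},
    {"grip": 0.06,"dp": [0,0.0005,-0.088],"turn": [0,0,0]},
    {"grip": 0.03,"dp": [0,0.0005,-0.088],"turn": [0,0,0]},
    {"grip": 0.025,"dp": [0,0.0005,-0.088],"turn": [0,0,0]},
  ],
)

```text
t: 5.75
eef_pos: [441.8, 156.6, 20.8]
tcp_rot: [-180.0, 0.0, 127.2]
contact_force: [-0.9, 1.2, 3.7]
opening: 31.8
```

Call:
step_arm(
  series=[
    {"grip": 0.025,"dp": [0,0,0],"turn": [0,0,0]},
    {"grip": 0.025,"dp": [0,0,0],"turn": [0,0,0]},
  ],
)

```text
t: 5.95
eef_pos: [441.9, 157.1, 21.1]
tcp_rot: [179.9, 0.0, 127.3]
contact_force: [0.2, -0.1, -1.4]
opening: 31.3
```

Call:
step_arm(
  series=[
    {"grip": 0.025,"dp": [0,0,0.02],"turn": [0,0,0]},
    {"grip": 0.025,"dp": [0,0,0.06],"turn": [0,0,0]},
    {"grip": 0.025,"dp": [0,0,0.1],"turn": [0,0,0]},
    {"grip": 0.025,"dp": [0.0168,-0.0288,0.12],"turn": [0,0,-0.06]},
    {"grip": 0.025,"dp": [0.0368,-0.0638,0.12],"turn": [0,0,-0.122]},
  ],
)

```text
t: 6.45
eef_pos: [479.5, 93.7, 143.7]
tcp_rot: [179.7, 0.1, 120.3]
contact_force: [1.2, 0.1, -1.3]
opening: 31.2
```

Call:
step_arm(
  series=[
    {"grip": 0.025,"dp": [0.02,-0.034,0],"turn": [0,0,0]},
    {"grip": 0.025,"dp": [0.04,-0.069,0],"turn": [0,0,0]},
    {"grip": 0.025,"dp": [0.06,-0.103,0],"turn": [0,0,0]},
    {"grip": 0.025,"dp": [0.08,-0.138,0],"turn": [0,0,0]},
    {"grip": 0.025,"dp": [0.1,-0.172,0],"turn": [0,0,0]},
  ],
)

```text
t: 6.95
eef_pos: [578.7, -80.6, 141.0]
tcp_rot: [180.0, 0.0, 120.3]
contact_force: [0.3, 0.0, -0.6]
opening: 31.0
```

Call:
step_arm(
  series=[
    {"grip": 0.025,"dp": [0.02,-0.034,0],"turn": [0,0,0]},
    {"grip": 0.025,"dp": [0.04,-0.069,0],"turn": [0,0,0]},
    {"grip": 0.025,"dp": [0.055,-0.095,0],"turn": [0,0,0]},
    {"grip": 0.025,"dp": [0.06,-0.103,-0.02],"turn": [0,0,0]},
    {"grip": 0.025,"dp": [0.06,-0.103,-0.05],"turn": [0,0,0]},
  ],
)

```text
t: 7.45
eef_pos: [639.1, -183.8, 91.2]
tcp_rot: [179.9, 0.2, 120.2]
contact_force: [-0.6, 0.6, -1.2]
opening: 30.9
```

```bash
python3 - <<'E'
from h import *
d=W('w5')
E
```

```text
7.5 [ 636.4 -182.2   85.4] [-179.8   -0.2  120.2] 31.1 [-2.5  1.6 -9.1]
```

View pics/w5.png

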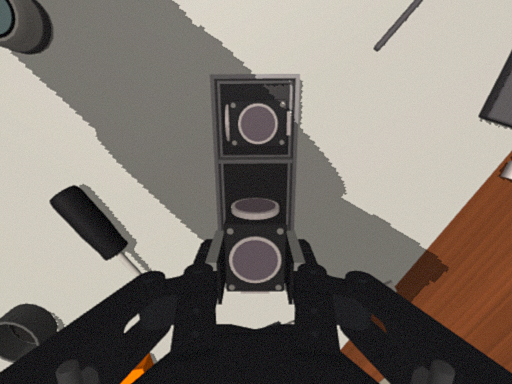

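Cube1 sits inside its bay at (258,123) and the second bay is in line below it. Lowering cube2.

Call:
step_arm(
  series=[
    {"grip": 0.025,"dp": [0,0,-0.03],"turn": [0,0,0]},
    {"grip": 0.025,"dp": [0,0,-0.052],"turn": [0,0,0]},
    {"grip": 0.025,"dp": [0,0,-0.06],"turn": [0,0,0]},
    {"grip": 0.025,"dp": [0,0,-0.064],"turn": [0,0,0]},
    {"grip": 0.025,"dp": [0,0,-0.067],"turn": [0,0,0]},
  ],
)

```text
t: 8.0
eef_pos: [638.7, -181.7, 24.4]
tcp_rot: [179.9, 0.1, 120.3]
contact_force: [0.3, 0.4, -0.6]
opening: 31.2
```

Call:
step_arm(
  series=[
    {"grip": 0.025,"dp": [0,0,0],"turn": [0,0,0]},
    {"grip": 0.025,"dp": [0,0,0],"turn": [0,0,0]},
  ],
)

```text
t: 8.2
eef_pos: [638.5, -181.7, 24.1]
tcp_rot: [180.0, 0.0, 120.3]
contact_force: [-0.5, -0.0, -0.8]
opening: 31.0
```

Call:
step_arm(
  series=[
    {"grip": 0.025,"dp": [0,0,-0.0007],"turn": [0,0,0]},
    {"grip": 0.025,"dp": [0,0,-0.0007],"turn": [0,0,0]},
    {"grip": 0.038,"dp": [0,0,-0.0007],"turn": [0,0,0]},
    {"grip": 0.043,"dp": [0,0,0],"turn": [0,0,0]},
    {"grip": 0.045,"dp": [0,0,0.01],"turn": [0,0,0]},
  ],
)

```text
t: 8.7
eef_pos: [637.6, -181.5, 32.8]
tcp_rot: [-179.9, -0.1, 120.3]
contact_force: [0.3, 0.2, -0.1]
opening: 45.2
```

Call:
step_arm(
  series=[
    {"grip": 0.045,"dp": [0,0,0.03],"turn": [0,0,0]},
    {"grip": 0.06,"dp": [0,0,0.07],"turn": [0,0,0]},
    {"grip": 0.085,"dp": [0,0,0.11],"turn": [0,0,0]},
    {"grip": 0.085,"dp": [0,0,0.12],"turn": [0,0,0]},
  ],
)

```text
t: 9.1
eef_pos: [639.6, -181.9, 158.4]
tcp_rot: [179.7, 0.2, 120.3]
contact_force: [-0.1, -0.3, 1.5]
opening: 84.5
```

```bash
python3 - <<'E'
from h import *
d=W('w6')
E
```

```text
9.15 [ 639.5 -181.9  157.8] [179.8   0.2 120.3] 84.9 [0.4 0.2 2.2]
```

View pics/w6.png

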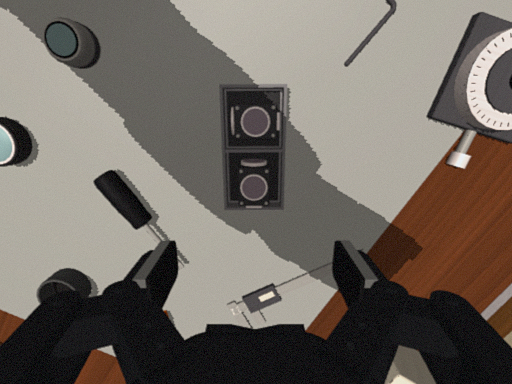

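Both cubes are in their bays, at (254,121) and (254,187). In the same view: obj_short's lens at (61,40), the lens mount at the left edge, pot_deep at (65,287).

```bash
python3 - <<'E'
from h import *
d=load('w6.pkl')
print('cubes',plane(d,[(255,121.5),(254,187)],43).round(1),'tray c (622,-154.5)')
print('short',plane(d,[(62,40)],36).round(1)); print('lens',plane(d,[(5,143)],22).round(1)); print('potdeep',plane(d,[(65,288)],26).round(1))
crop(d,'w6c.png',0,0,130,160,5)
E
```

```text
cubes [[ 607.3 -126.9   43. ]
 [ 638.5 -182.    43. ]] tray c (622,-154.5)
short [[ 426.8 -153.1   36. ]]
lens [[ 397.7 -275.5   22. ]]
potdeep [[ 508.7 -409.8   26. ]]
```

View pics/w6c.png

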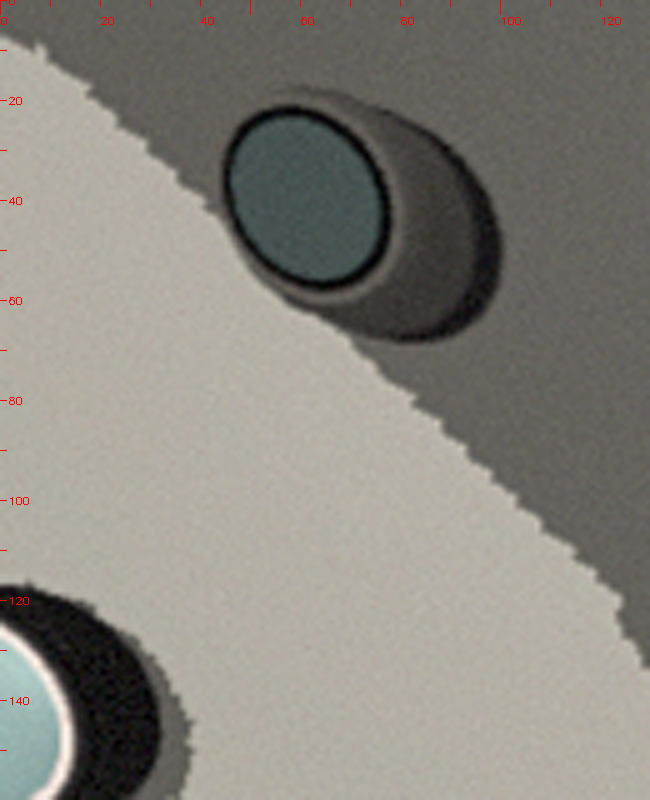

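Call:
step_arm(
  series=[
    {"grip": 0.085,"dp": [-0.044,0.006,0],"turn": [0,0,-0.11]},
    {"grip": 0.085,"dp": [-0.088,0.012,0],"turn": [0,0,-0.22]},
    {"grip": 0.085,"dp": [-0.132,0.018,0],"turn": [0,0,-0.33]},
    {"grip": 0.085,"dp": [-0.176,0.024,-0.01],"turn": [0,0,-0.44]},
    {"grip": 0.085,"dp": [-0.2117,0.0295,-0.03],"turn": [0,0,-0.529]},
  ],
)

```text
t: 9.65
eef_pos: [424.4, -152.1, 124.1]
tcp_rot: [179.9, 0.0, 89.7]
contact_force: [1.5, -0.8, -2.0]
opening: 84.8
```

Call:
step_arm(
  series=[
    {"grip": 0.085,"dp": [0,0,-0.01],"turn": [0,0,0]},
    {"grip": 0.085,"dp": [0,0,-0.01],"turn": [0,0,0]},
  ],
)

```text
t: 9.85
eef_pos: [426.1, -151.9, 112.4]
tcp_rot: [-179.9, -0.0, 90.0]
contact_force: [0.8, -0.6, 0.2]
opening: 84.9
```

```bash
python3 - <<'E'
from h import *
d=W('w7')
E
```

```text
9.9 [ 427. -152.  113.] [-180.    -0.    90.1] 84.9 [ 0.3 -0.1 -0.1]
```

View pics/w7.png

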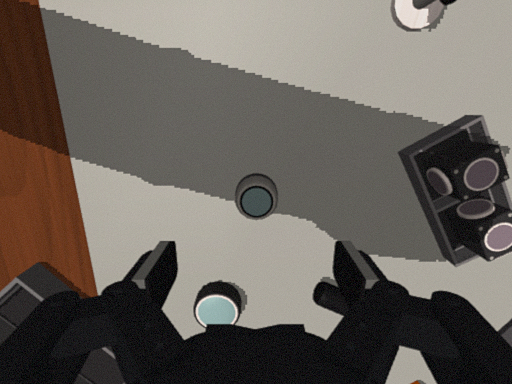

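```bash
python3 - <<'E'
from h import *
d=load('w7.pkl')
print(plane(d,[(256.5,202)],36).round(1), 'lens',plane(d,[(218,311)],22).round(1))
crop(d,'w7c.png',180,160,330,340,4)
E
```

```text
[[ 427.2 -153.6   36. ]] lens [[ 387.4 -279.7   22. ]]
```

View pics/w7c.png

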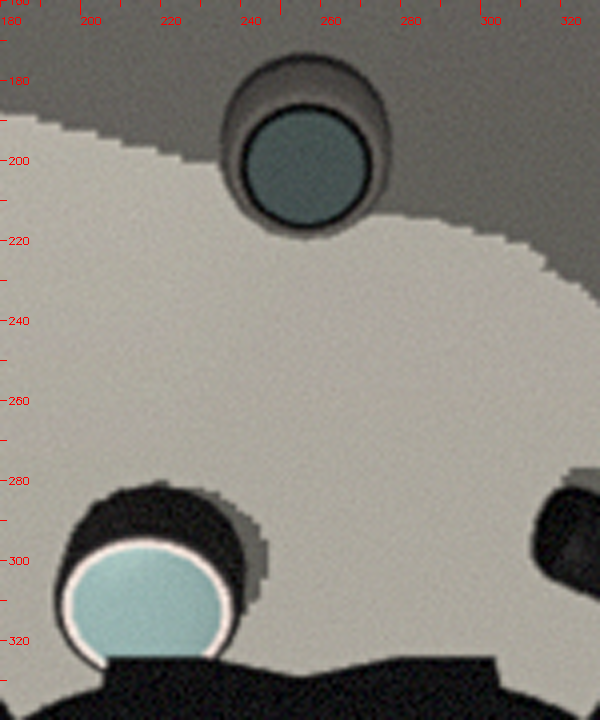

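Call:
step_arm(
  series=[
    {"grip": 0.065,"dp": [0.0005,-0.0006,-0.04],"turn": [0,0,0]},
    {"grip": 0.065,"dp": [0.0005,-0.0006,-0.08],"turn": [0,0,0]},
    {"grip": 0.06,"dp": [0.0005,-0.0006,-0.1],"turn": [0,0,0]},
    {"grip": 0.045,"dp": [0.0005,-0.0006,-0.1],"turn": [0,0,0]},
    {"grip": 0.03,"dp": [0.0005,-0.0006,-0.1],"turn": [0,0,0]},
  ],
  force=45,
)

```text
t: 10.4
eef_pos: [427.6, -152.8, 13.9]
tcp_rot: [180.0, 0.0, 90.0]
contact_force: [-0.1, 0.1, -1.6]
opening: 36.7
```

Call:
step_arm(
  series=[
    {"grip": 0.03,"dp": [0,0,0],"turn": [0,0,0]},
    {"grip": 0.03,"dp": [0,0,0],"turn": [0,0,0]},
    {"grip": 0.03,"dp": [0,0,0],"turn": [0,0,0]},
  ],
)

```text
t: 10.7
eef_pos: [427.4, -152.9, 14.0]
tcp_rot: [179.9, 0.0, 90.0]
contact_force: [-0.7, -0.1, -1.8]
opening: 36.5
```

Call:
step_arm(
  series=[
    {"grip": 0.03,"dp": [0,0,0.015],"turn": [0,0,0]},
    {"grip": 0.03,"dp": [0,0,0.05],"turn": [0,0,0]},
    {"grip": 0.03,"dp": [0,0,0.09],"turn": [0,0,0]},
    {"grip": 0.03,"dp": [0.01,0.025,0.12],"turn": [0,0,0]},
    {"grip": 0.03,"dp": [0.025,0.06,0.12],"turn": [0,0,0]},
  ],
)

```text
t: 11.2
eef_pos: [453.0, -93.6, 137.0]
tcp_rot: [179.7, 0.1, 89.8]
contact_force: [1.6, 0.3, -1.9]
opening: 36.5
```

Call:
step_arm(
  series=[
    {"grip": 0.03,"dp": [0.015,0.035,0],"turn": [0,0,0]},
    {"grip": 0.03,"dp": [0.03,0.07,0],"turn": [0,0,0]},
    {"grip": 0.03,"dp": [0.045,0.105,0],"turn": [0,0,0]},
    {"grip": 0.03,"dp": [0.06,0.14,0],"turn": [0,0,0]},
    {"grip": 0.03,"dp": [0.075,0.175,0],"turn": [0,0,0]},
  ],
)

```text
t: 11.7
eef_pos: [527.3, 83.9, 133.8]
tcp_rot: [180.0, -0.0, 90.0]
contact_force: [0.6, 0.1, -1.1]
opening: 36.5
```

Call:
step_arm(
  series=[
    {"grip": 0.03,"dp": [0.015,0.03,0],"turn": [0,0,0]},
    {"grip": 0.03,"dp": [0.03,0.06,0],"turn": [0,0,0]},
    {"grip": 0.03,"dp": [0.043,0.085,0],"turn": [0,0,0]},
    {"grip": 0.03,"dp": [0.05,0.1,0],"turn": [0,0,0]},
    {"grip": 0.03,"dp": [0.05,0.105,-0.02],"turn": [0,0,0]},
  ],
)

```text
t: 12.2
eef_pos: [578.3, 189.6, 115.0]
tcp_rot: [179.8, -0.1, 90.1]
contact_force: [-0.8, -1.3, -1.9]
opening: 36.7
```

```bash
python3 - <<'E'
from h import *
d=W('w8'); crop(d,'w8c.png',160,120,350,300,4)
E
```

```text
12.25 [576.1 189.1 110.7] [-179.9   -0.    90.1] 36.6 [-2.4  0.6 -8.4]
```

View pics/w8c.png

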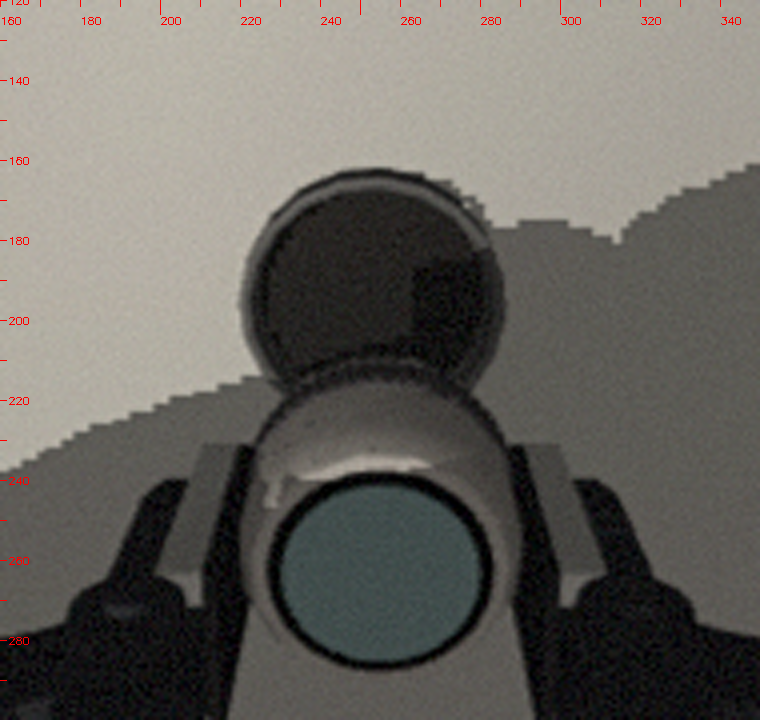

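```bash
python3 - <<'E'
from h import *
d=load('w8.pkl')
p=plane(d,[(253.2,164),(220.3,195),(286,195),(230.8,175),(276,175.5)],14); print(p.round(1))
import numpy as np
from scipy.optimize import least_squares
r=least_squares(lambda c:np.hypot(*(p[:,:2]-c).T)-32,[577,187]); print(r.x,r.fun.round(1))
# direct: lens of obj
print('obj',plane(d,[(255,262)],110.7-14+36))
E
```

```text
[[576.9 216.5  14. ]
 [545.6 186.6  14. ]
 [608.2 186.7  14. ]
 [556.1 206.1  14. ]
 [598.1 205.7  14. ]]
[576.90164002 183.06658714] [ 1.5 -0.5 -0.5 -0.9 -0.9]
obj [[578.13398224 186.60064036 132.7       ]]
```

Call:
step_arm(
  series=[
    {"grip": 0.03,"dp": [0,-0.001,-0.04],"turn": [0,0,0]},
    {"grip": 0.03,"dp": [0,-0.001,-0.07],"turn": [0,0,0]},
    {"grip": 0.03,"dp": [0,-0.001,-0.085],"turn": [0,0,0]},
    {"grip": 0.03,"dp": [0,-0.001,-0.092],"turn": [0,0,0]},
    {"grip": 0.03,"dp": [0,-0.001,-0.0955],"turn": [0,0,0]},
  ],
)

```text
t: 12.75
eef_pos: [577.3, 186.3, 18.2]
tcp_rot: [180.0, -0.0, 90.0]
contact_force: [0.1, -0.6, -1.8]
opening: 36.5
```

Call:
step_arm(
  series=[
    {"grip": 0.03,"dp": [0,0,-0.0005],"turn": [0,0,0]},
    {"grip": 0.03,"dp": [0,0,-0.0005],"turn": [0,0,0]},
  ],
)

```text
t: 12.95
eef_pos: [577.4, 186.4, 18.3]
tcp_rot: [179.9, -0.0, 90.0]
contact_force: [-0.1, 0.4, -1.8]
opening: 36.8
```

Call:
step_arm(
  series=[
    {"grip": 0.03,"dp": [0,0,-0.0006],"turn": [0,0,0]},
    {"grip": 0.03,"dp": [0,0,-0.0006],"turn": [0,0,0]},
  ],
)

```text
t: 13.15
eef_pos: [577.4, 186.4, 17.5]
tcp_rot: [179.9, -0.0, 90.0]
contact_force: [-1.5, 0.8, 5.1]
opening: 36.2
```

Contact felt (from -1.8 to +5.1 N), so releasing.

Call:
step_arm(
  series=[
    {"grip": 0.042,"dp": [0,0,0],"turn": [0,0,0]},
    {"grip": 0.048,"dp": [0,0,0.001],"turn": [0,0,0]},
    {"grip": 0.052,"dp": [0,0,0.005],"turn": [0,0,0]},
    {"grip": 0.06,"dp": [0,0,0.025],"turn": [0,0,0]},
    {"grip": 0.07,"dp": [0,0,0.06],"turn": [0,0,0]},
  ],
)

```text
t: 13.65
eef_pos: [576.0, 186.0, 76.1]
tcp_rot: [-179.8, 0.1, 90.0]
contact_force: [0.5, 0.2, 0.3]
opening: 69.5
```

Call:
step_arm(
  series=[
    {"grip": 0.085,"dp": [0,0,0.03],"turn": [0,0,0]},
    {"grip": 0.085,"dp": [0,0,0.06],"turn": [0,0,0]},
    {"grip": 0.085,"dp": [0,0,0.07],"turn": [0,0,0]},
  ],
)

```text
t: 13.95
eef_pos: [577.9, 186.5, 149.9]
tcp_rot: [179.8, -0.1, 90.0]
contact_force: [0.2, 0.8, -0.8]
opening: 84.7
```

```bash
python3 - <<'E'
from h import *
d=W('w9')
E
```

```text
14.0 [577.9 186.6 149.9] [ 1.798e+02 -1.000e-01  9.000e+01] 85.0 [ 0.1 -0.2  2.8]
```

View pics/w9.png

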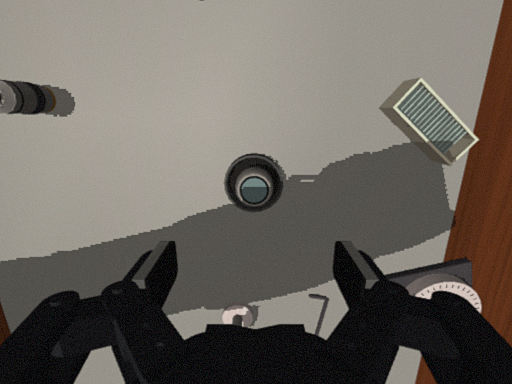

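Call:
step_arm(
  series=[
    {"grip": 0.085,"dp": [-0.043,0.017,0],"turn": [0,0,0]},
    {"grip": 0.085,"dp": [-0.086,0.034,0],"turn": [0,0,0]},
    {"grip": 0.085,"dp": [-0.129,0.051,0],"turn": [0,0,0]},
    {"grip": 0.085,"dp": [-0.172,0.067,0],"turn": [0,0,0]},
    {"grip": 0.085,"dp": [-0.215,0.084,0],"turn": [0,0,0]},
  ],
)

```text
t: 14.5
eef_pos: [360.1, 270.3, 146.3]
tcp_rot: [-180.0, 0.0, 90.0]
contact_force: [0.4, 2.4, 0.0]
opening: 84.8
```

Call:
step_arm(
  series=[
    {"grip": 0.085,"dp": [0,0,0],"turn": [0,0,0]},
    {"grip": 0.085,"dp": [0,0,0],"turn": [0,0,0]},
  ],
)

```text
t: 14.7
eef_pos: [361.5, 270.6, 146.4]
tcp_rot: [-180.0, 0.0, 90.1]
contact_force: [0.3, 0.1, -0.3]
opening: 84.8
```

```bash
python3 - <<'E'
from h import *
d=W('w10'); crop(d,'w10c.png',180,120,330,260,5)
E
```

```text
14.75 [362.3 270.2 146.4] [180.   0.  90.] 85.2 [ 0.1 -0.8 -0.1]
```

View pics/w10c.png

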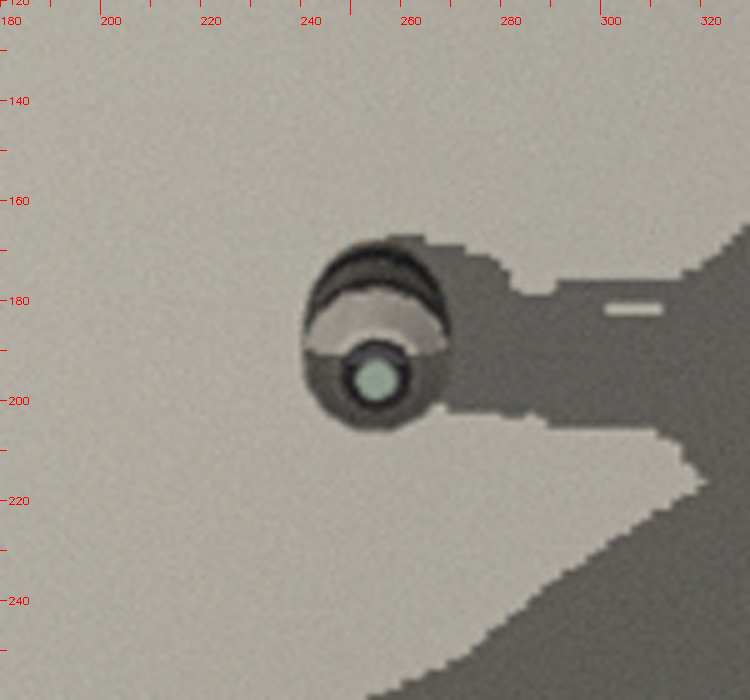

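```bash
python3 - <<'E'
from h import *
d=load('w10.pkl'); print(plane(d,[(255.2,194.5)],60), plane(d,[(255.2,167.5)],27))
E
```

```text
[[361.59447345 272.48392244  60.        ]] [[361.56278709 290.20813582  27.        ]]
```

Call:
step_arm(
  series=[
    {"grip": 0.07,"dp": [0,0.0028,-0.04],"turn": [0,0,0]},
    {"grip": 0.06,"dp": [0,0.0028,-0.08],"turn": [0,0,0]},
    {"grip": 0.055,"dp": [0,0.0028,-0.11],"turn": [0,0,0]},
    {"grip": 0.05,"dp": [0,0.0028,-0.1205],"turn": [0,0,0]},
    {"grip": 0.035,"dp": [0,0.0028,-0.1205],"turn": [0,0,0]},
  ],
)

```text
t: 15.25
eef_pos: [362.2, 272.3, 25.4]
tcp_rot: [-179.9, 0.1, 89.9]
contact_force: [0.3, -0.2, 0.7]
opening: 36.8
```

Call:
step_arm(
  series=[
    {"grip": 0.02,"dp": [0,0,0],"turn": [0,0,0]},
    {"grip": 0.02,"dp": [0,0,0],"turn": [0,0,0]},
    {"grip": 0.02,"dp": [0,0,0],"turn": [0,0,0]},
    {"grip": 0.02,"dp": [0,0,0],"turn": [0,0,0]},
  ],
)

```text
t: 15.65
eef_pos: [362.2, 273.3, 26.8]
tcp_rot: [180.0, -0.0, 90.0]
contact_force: [-0.1, 0.0, -1.5]
opening: 26.7
```

Call:
step_arm(
  series=[
    {"grip": 0.02,"dp": [0,0,0.015],"turn": [0,0,0]},
    {"grip": 0.02,"dp": [0,0,0.05],"turn": [0,0,0]},
    {"grip": 0.02,"dp": [0,0,0.09],"turn": [0,0,0]},
    {"grip": 0.02,"dp": [0.007,-0.02,0.12],"turn": [0,0,0]},
    {"grip": 0.02,"dp": [0.018,-0.05,0.12],"turn": [0,0,0]},
  ],
)

```text
t: 16.15
eef_pos: [380.7, 224.3, 149.5]
tcp_rot: [179.7, -0.2, 90.2]
contact_force: [1.4, -0.3, -1.9]
opening: 26.7
```

Call:
step_arm(
  series=[
    {"grip": 0.02,"dp": [0.016,-0.04,0],"turn": [0,0,0]},
    {"grip": 0.02,"dp": [0.032,-0.085,0],"turn": [0,0,0]},
    {"grip": 0.02,"dp": [0.048,-0.13,0],"turn": [0,0,0]},
    {"grip": 0.02,"dp": [0.064,-0.175,0],"turn": [0,0,0]},
    {"grip": 0.02,"dp": [0.08,-0.22,0],"turn": [0,0,0]},
  ],
)

```text
t: 16.65
eef_pos: [460.3, 1.1, 146.5]
tcp_rot: [180.0, 0.0, 90.0]
contact_force: [1.8, 0.6, -1.4]
opening: 26.8
```

Call:
step_arm(
  series=[
    {"grip": 0.02,"dp": [0.006,-0.045,0],"turn": [0,0,0]},
    {"grip": 0.02,"dp": [0.011,-0.09,0],"turn": [0,0,0]},
    {"grip": 0.02,"dp": [0.016,-0.135,0],"turn": [0,0,0]},
    {"grip": 0.02,"dp": [0.021,-0.18,0],"turn": [0,0,0]},
    {"grip": 0.02,"dp": [0.026,-0.225,0],"turn": [0,0,0]},
  ],
)

```text
t: 17.15
eef_pos: [485.7, -223.9, 146.5]
tcp_rot: [180.0, 0.0, 90.0]
contact_force: [0.6, 0.6, -2.2]
opening: 26.4
```

Call:
step_arm(
  series=[
    {"grip": 0.02,"dp": [0.006,-0.045,0],"turn": [0,0,0]},
    {"grip": 0.02,"dp": [0.011,-0.09,0],"turn": [0,0,0]},
    {"grip": 0.02,"dp": [0.016,-0.13,0],"turn": [0,0,0]},
    {"grip": 0.02,"dp": [0.02,-0.165,0],"turn": [0,0,0]},
    {"grip": 0.02,"dp": [0.023,-0.189,0],"turn": [0,0,0]},
  ],
)

```text
t: 17.65
eef_pos: [508.1, -413.5, 146.2]
tcp_rot: [-180.0, 0.0, 89.9]
contact_force: [0.2, -0.0, -1.6]
opening: 27.0
```

Call:
step_arm(
  series=[
    {"grip": 0.02,"dp": [0,0,0],"turn": [0,0,0]},
    {"grip": 0.02,"dp": [0,0,0],"turn": [0,0,0]},
  ],
)

```text
t: 17.85
eef_pos: [508.7, -410.7, 146.0]
tcp_rot: [-180.0, -0.0, 90.0]
contact_force: [1.1, 0.3, -2.4]
opening: 26.4
```

```bash
python3 - <<'E'
from h import *
d=W('w11')
E
```

```text
17.9 [ 509.  -410.2  146.2] [-180.   -0.   90.] 26.8 [ 0.2  0.8 -1.2]
```

View pics/w11.png

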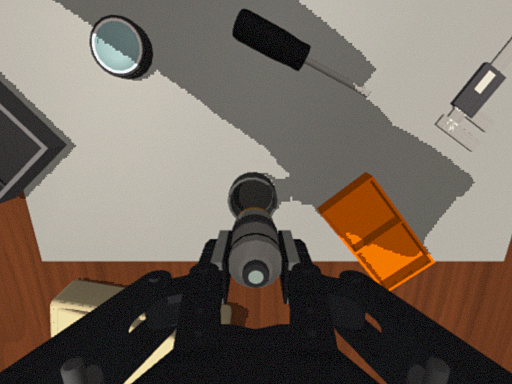

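```bash
python3 - <<'E'
from h import *
d=load('w11.pkl'); crop(d,'w11c.png',200,150,310,290,5)
E
```

```text
(no output)
```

View pics/w11c.png

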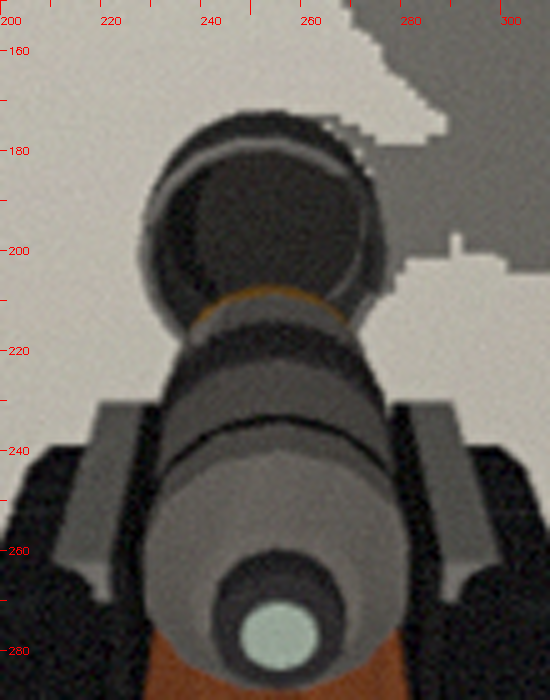

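```bash
python3 - <<'E'
from h import *
from scipy.optimize import least_squares
d=load('w11.pkl')
p=plane(d,[(252.5,177.3),(227.8,201),(277,201)],26); print(p.round(1))
r=least_squares(lambda c:np.hypot(*(p[:,:2]-c).T)-26,[509,-415]); print(r.x,r.fun.round(1))
print('nose',plane(d,[(255.5,275)],146.2-26.8+60))
p=plane(d,[(252.5,172)],0);print(p)
S=load()['side'];print('side',plane(S,[(388,274)],26)); crop(S,'sp.png',360,255,420,300,10)
E
```

```text
[[ 506.1 -401.2   26. ]
 [ 480.6 -426.4   26. ]
 [ 531.4 -426.4   26. ]]
[ 505.98290419 -427.25264804] [ 0.  -0.6 -0.6]
nose [[ 508.83879812 -411.15415221  179.4       ]]
[[ 505.89208248 -401.58653431    0.        ]]
side [[ 508.44232819 -421.87374565   26.        ]]
```

View pics/sp.png

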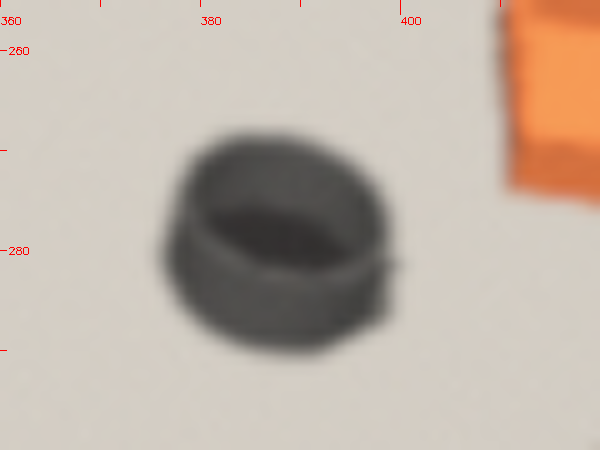

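```bash
python3 - <<'E'
from h import *
D=load()
print('side',plane(D['side'],[(388,275.2)],26), 'base front',plane(D['side'],[(388,290.3)],0))
d=snap('scene','scene1.png'); import pickle; pickle.dump(d,open('sc1.pkl','wb'))
crop(d,'sc1c.png',130,80,230,160,7)
for c in [(506,-427),(508,-418)]:
    th=np.linspace(0,2*np.pi,60)
    for nm in ['side','scene']:
        im=D[nm]['pixels'].copy()
        for z,col in[(26,(0,255,0)),(0,(0,0,255))]:
            q=proj(D[nm],np.c_[c[0]+26*np.cos(th),c[1]+26*np.sin(th),0*th+z]); 
            print(c,nm,z,'x',q[:,0].min().round(1),q[:,0].max().round(1),'y',q[:,1].min().round(1),q[:,1].max().round(1))
E
```

```text
side [[ 505.21902002 -424.53898566   26.        ]] base front [[ 489.04118127 -443.69451136    0.        ]]
(506, -427) side 26 x 378.1 400.0 y 268.1 283.5
(506, -427) side 0 x 376.4 398.0 y 275.6 291.1
(506, -427) scene 26 x 161.7 177.9 y 127.6 138.0
(506, -427) scene 0 x 163.1 179.1 y 133.7 144.1
(508, -418) side 26 x 375.8 397.5 y 265.7 280.9
(508, -418) side 0 x 374.1 395.6 y 273.2 288.5
(508, -418) scene 26 x 162.4 178.6 y 129.2 139.7
(508, -418) scene 0 x 163.7 179.8 y 135.4 145.9
```

View pics/sc1c.png

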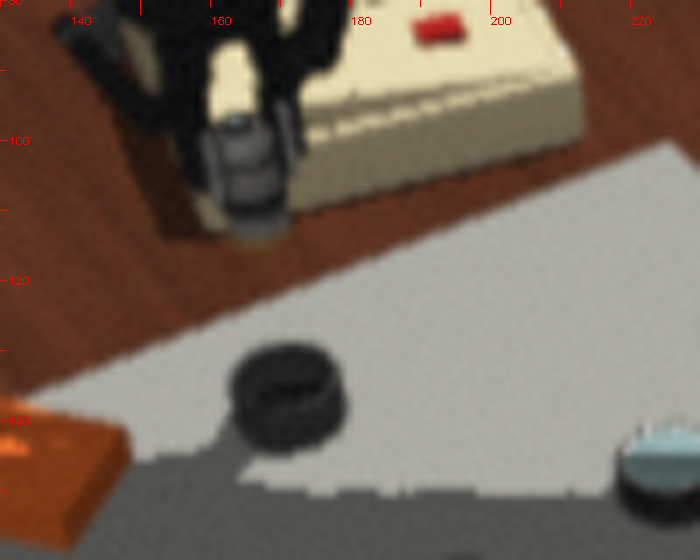

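Scene and side together put the pot at (506,-425). The wrist alone gives (506,-427), consistent with its ~2 mm bias seen earlier. I'm using (506.5,-425), which leaves 9 mm of radial clearance.

Call:
step_arm(
  series=[
    {"grip": 0.02,"dp": [-0.0025,-0.014,0],"turn": [0,0,0]},
    {"grip": 0.02,"dp": [-0.0025,-0.014,-0.03],"turn": [0,0,0]},
    {"grip": 0.02,"dp": [-0.0025,-0.014,-0.06],"turn": [0,0,0]},
    {"grip": 0.02,"dp": [-0.0025,-0.014,-0.075],"turn": [0,0,0]},
    {"grip": 0.02,"dp": [-0.0025,-0.014,-0.08],"turn": [0,0,0]},
  ],
)

```text
t: 18.45
eef_pos: [506.3, -424.0, 65.1]
tcp_rot: [-179.9, -0.1, 90.0]
contact_force: [-0.1, 0.2, -1.6]
opening: 26.6
```

```bash
python3 - <<'E'
from h import *
d=W('w12'); crop(d,'w12c.png',190,160,320,300,5)
s=snap('side','side2.png'); crop(s,'s2c.png',350,220,430,300,7)
E
```

```text
18.5 [ 506.5 -424.3   65.5] [-179.9   -0.    90. ] 26.7 [-0.1  0.5 -3.1]
```

View pics/w12c.png

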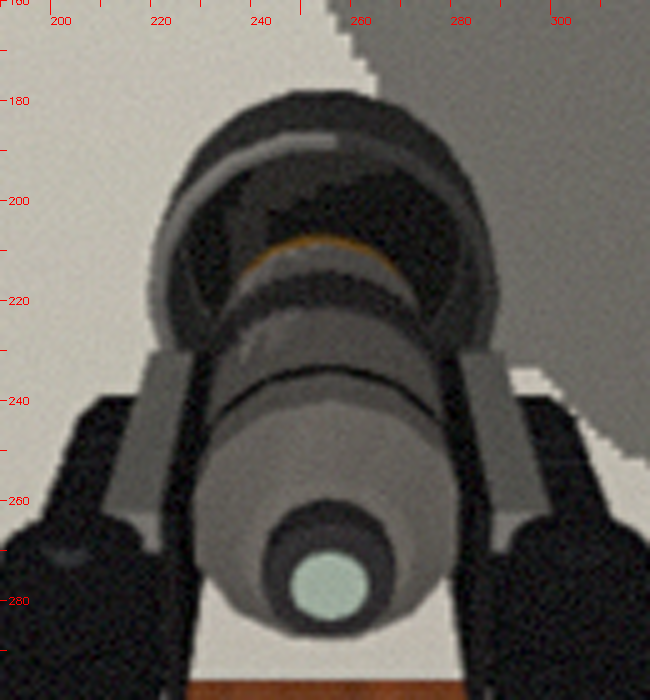

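View pics/s2c.png

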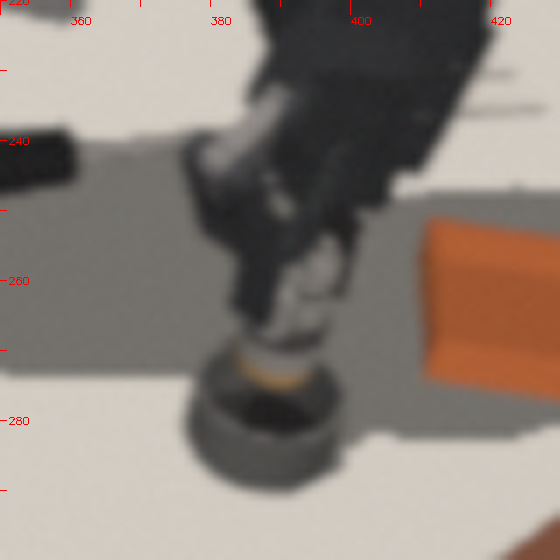

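```bash
python3 - <<'E'
from h import *
d=load('w12.pkl')
p=plane(d,[(254,186),(220,217),(289.5,217)],26);print('rim far/l/r',p.round(1),'centre y',p[0,1]-26)
print('foot far',plane(d,[(253,207)],38.7),'nose',plane(d,[(256,276)],98.7))
E
```

```text
rim far/l/r [[ 505.4 -401.    26. ]
 [ 480.6 -424.6   26. ]
 [ 531.4 -424.4   26. ]] centre y -426.99847413490227
foot far [[ 504.82881707 -412.09715737   38.7       ]] nose [[ 506.7214649  -424.88228391   98.7       ]]
```

The object is within 2 mm of the pot centre. I'm shifting -1 mm in y and lowering.

Call:
step_arm(
  series=[
    {"grip": 0.02,"dp": [0,-0.001,-0.01],"turn": [0,0,0]},
    {"grip": 0.02,"dp": [0,-0.001,-0.022],"turn": [0,0,0]},
    {"grip": 0.02,"dp": [0,-0.001,-0.03],"turn": [0,0,0]},
    {"grip": 0.02,"dp": [0,-0.001,-0.034],"turn": [0,0,0]},
    {"grip": 0.02,"dp": [0,-0.001,-0.0355],"turn": [0,0,0]},
  ],
)

```text
t: 19.05
eef_pos: [506.3, -425.9, 30.7]
tcp_rot: [-180.0, -0.0, 90.0]
contact_force: [-6.7, 3.0, 15.8]
opening: 26.5
```

Call:
step_arm(
  series=[
    {"grip": 0.02,"dp": [0,0,0],"turn": [0,0,0]},
    {"grip": 0.02,"dp": [0,0,-0.0005],"turn": [0,0,0]},
    {"grip": 0.02,"dp": [0,0,-0.0005],"turn": [0,0,0]},
  ],
)

```text
t: 19.35
eef_pos: [506.5, -426.1, 30.7]
tcp_rot: [180.0, 0.0, 90.0]
contact_force: [-3.6, 2.0, 7.4]
opening: 26.4
```

Call:
step_arm(
  series=[
    {"grip": 0.032,"dp": [0,0,0],"turn": [0,0,0]},
    {"grip": 0.038,"dp": [0,0,0.001],"turn": [0,0,0]},
    {"grip": 0.045,"dp": [0,0,0.004],"turn": [0,0,0]},
    {"grip": 0.055,"dp": [0,0,0.02],"turn": [0,0,0]},
    {"grip": 0.06,"dp": [0,0,0.06],"turn": [0,0,0]},
  ],
)

```text
t: 19.85
eef_pos: [505.5, -425.0, 89.3]
tcp_rot: [-179.8, -0.2, 90.0]
contact_force: [-0.3, 0.3, 0.4]
opening: 60.2
```

Call:
step_arm(
  series=[
    {"grip": 0.07,"dp": [0,0,0.03],"turn": [0,0,0]},
    {"grip": 0.085,"dp": [0,0,0.06],"turn": [0,0,0]},
    {"grip": 0.085,"dp": [0,0,0.06],"turn": [0,0,0]},
  ],
)

```text
t: 20.15
eef_pos: [507.9, -426.9, 155.5]
tcp_rot: [179.7, 0.2, 90.0]
contact_force: [0.2, -0.1, -0.5]
opening: 85.0
```

```bash
python3 - <<'E'
from h import *
d=W('w13')
E
```

```text
20.2 [ 507.2 -426.4  153.1] [1.798e+02 1.000e-01 9.000e+01] 85.4 [ 0.2 -0.9 -1.1]
```

View pics/w13.png

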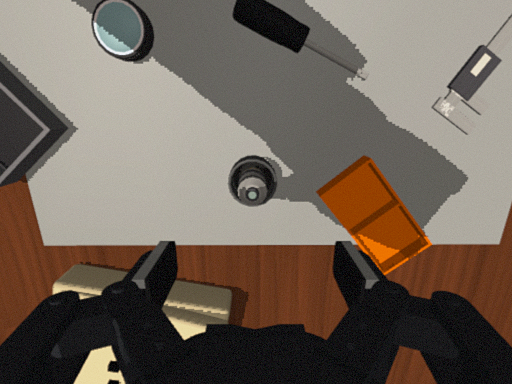

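obj_long stands in pot_deep at (253,182). The lens glass is at (119,27).

```bash
python3 - <<'E'
from h import *
d=load('w13.pkl')
print('lens',plane(d,[(119,27)],21).round(1),'bigtray corner',plane(d,[(74,128)],25).round(1),'nose/pot',plane(d,[(252.5,195)],64).round(1),plane(d,[(253,182)],26))
E
```

```text
lens [[ 385.4 -281.8   21. ]] bigtray corner [[ 329.9 -370.5   25. ]] nose/pot [[ 506.  -427.5   64. ]] [[ 506.43846207 -425.34380889   26.        ]]
```

Call:
step_arm(
  series=[
    {"grip": 0.085,"dp": [-0.03,0.036,0],"turn": [0,0,0]},
    {"grip": 0.085,"dp": [-0.06,0.072,0],"turn": [0,0,0]},
    {"grip": 0.085,"dp": [-0.09,0.108,0],"turn": [0,0,0]},
    {"grip": 0.085,"dp": [-0.121,0.1443,-0.02],"turn": [0,0,0]},
    {"grip": 0.085,"dp": [-0.121,0.1443,-0.04],"turn": [0,0,0]},
  ],
)

```text
t: 20.7
eef_pos: [381.9, -277.9, 110.8]
tcp_rot: [-179.8, -0.1, 90.1]
contact_force: [1.7, -1.5, 0.6]
opening: 85.0
```

Call:
step_arm(
  series=[
    {"grip": 0.085,"dp": [0,0,0],"turn": [0,0,0]},
    {"grip": 0.085,"dp": [0,0,0],"turn": [0,0,0]},
  ],
)

```text
t: 20.9
eef_pos: [386.1, -282.2, 110.5]
tcp_rot: [180.0, 0.0, 90.0]
contact_force: [0.1, -0.6, 0.6]
opening: 85.1
```

```bash
python3 - <<'E'
from h import *
d=W('w14'); crop(d,'w14c.png',180,150,340,260,5)
E
```

```text
20.95 [ 386.3 -282.4  110.7] [180.   0.  90.] 85.3 [ 0.7 -0.   0.5]
```

View pics/w14c.png

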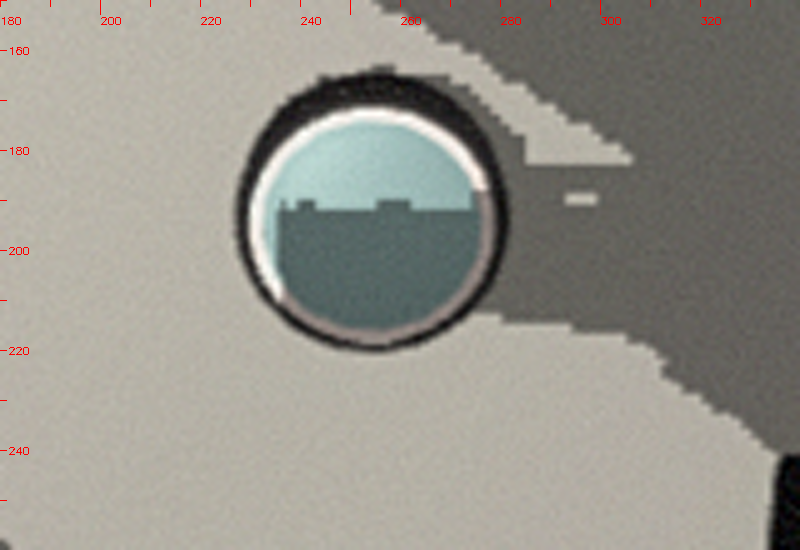

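```bash
python3 - <<'E'
from h import *
d=load('w14.pkl')
print(plane(d,[(253.8,194.8),(253.8,220)],20).round(1))
E
```

```text
[[ 385.  -281.9   20. ]
 [ 385.  -306.7   20. ]]
```

Call:
step_arm(
  series=[
    {"grip": 0.08,"dp": [-0.0005,0,-0.04],"turn": [0,0,0]},
    {"grip": 0.075,"dp": [-0.0005,0,-0.08],"turn": [0,0,0]},
    {"grip": 0.07,"dp": [-0.0005,0,-0.098],"turn": [0,0,0]},
    {"grip": 0.065,"dp": [-0.0005,0,-0.1055],"turn": [0,0,0]},
    {"grip": 0.055,"dp": [-0.0005,0,-0.1055],"turn": [0,0,0]},
  ],
)

```text
t: 21.45
eef_pos: [385.3, -282.0, 4.7]
tcp_rot: [-180.0, 0.0, 90.0]
contact_force: [-0.2, -0.5, 0.6]
opening: 55.4
```

Call:
step_arm(
  series=[
    {"grip": 0.042,"dp": [0,0,0],"turn": [0,0,0]},
    {"grip": 0.042,"dp": [0,0,0],"turn": [0,0,0]},
    {"grip": 0.042,"dp": [0,0,0],"turn": [0,0,0]},
    {"grip": 0.042,"dp": [0,0,0],"turn": [0,0,0]},
  ],
)

```text
t: 21.85
eef_pos: [385.5, -282.1, 5.7]
tcp_rot: [179.9, 0.1, 90.0]
contact_force: [0.1, -0.4, 10.8]
opening: 48.2
```

Call:
step_arm(
  series=[
    {"grip": 0.042,"dp": [0,0,0.015],"turn": [0,0,0]},
    {"grip": 0.042,"dp": [0,0,0.05],"turn": [0,0,0]},
    {"grip": 0.042,"dp": [0,0,0.09],"turn": [0,0,0]},
    {"grip": 0.042,"dp": [0.004,0.02,0.13],"turn": [0,0,0]},
    {"grip": 0.042,"dp": [0.01,0.055,0.13],"turn": [0,0,0]},
  ],
)

```text
t: 22.35
eef_pos: [396.0, -228.4, 139.0]
tcp_rot: [179.7, 0.2, 89.8]
contact_force: [0.6, 1.0, -2.6]
opening: 48.1
```

Call:
step_arm(
  series=[
    {"grip": 0.042,"dp": [0.008,0.045,0],"turn": [0,0,0]},
    {"grip": 0.042,"dp": [0.016,0.09,0],"turn": [0,0,0]},
    {"grip": 0.042,"dp": [0.024,0.135,0],"turn": [0,0,0]},
    {"grip": 0.042,"dp": [0.032,0.18,0],"turn": [0,0,0]},
    {"grip": 0.042,"dp": [0.04,0.225,0],"turn": [0,0,0]},
  ],
)

```text
t: 22.85
eef_pos: [435.2, 0.3, 135.3]
tcp_rot: [180.0, -0.0, 90.0]
contact_force: [2.2, -0.4, -1.1]
opening: 48.0
```

Call:
step_arm(
  series=[
    {"grip": 0.042,"dp": [0.008,0.045,0],"turn": [0,0,0]},
    {"grip": 0.042,"dp": [0.016,0.09,0],"turn": [0,0,0]},
    {"grip": 0.042,"dp": [0.024,0.135,0],"turn": [0,0,0]},
    {"grip": 0.042,"dp": [0.032,0.18,0],"turn": [0,0,0]},
    {"grip": 0.042,"dp": [0.04,0.225,0],"turn": [0,0,0]},
  ],
)

```text
t: 23.35
eef_pos: [475.0, 225.5, 135.5]
tcp_rot: [180.0, -0.0, 90.0]
contact_force: [1.2, -0.9, -0.3]
opening: 48.4
```

Call:
step_arm(
  series=[
    {"grip": 0.042,"dp": [0.008,0.045,0],"turn": [0,0,0]},
    {"grip": 0.042,"dp": [0.016,0.09,0],"turn": [0,0,0]},
    {"grip": 0.042,"dp": [0.024,0.135,0],"turn": [0,0,0]},
    {"grip": 0.042,"dp": [0.03,0.16,0],"turn": [0,0,0]},
    {"grip": 0.042,"dp": [0.033,0.175,0],"turn": [0,0,0]},
  ],
)

```text
t: 23.85
eef_pos: [507.5, 400.9, 135.1]
tcp_rot: [-180.0, -0.1, 90.1]
contact_force: [0.3, 0.1, 0.2]
opening: 47.7
```

Call:
step_arm(
  series=[
    {"grip": 0.042,"dp": [0,0,0],"turn": [0,0,0]},
    {"grip": 0.042,"dp": [0,0,0],"turn": [0,0,0]},
  ],
)

```text
t: 24.05
eef_pos: [507.9, 397.8, 135.0]
tcp_rot: [-180.0, 0.0, 90.0]
contact_force: [-0.7, -0.7, -0.6]
opening: 48.0
```

```bash
python3 - <<'E'
from h import *
d=W('w15')
E
```

```text
24.1 [508.1 397.5 135. ] [-180.    0.   90.] 47.8 [-0.5 -0.5 -1.7]
```

View pics/w15.png

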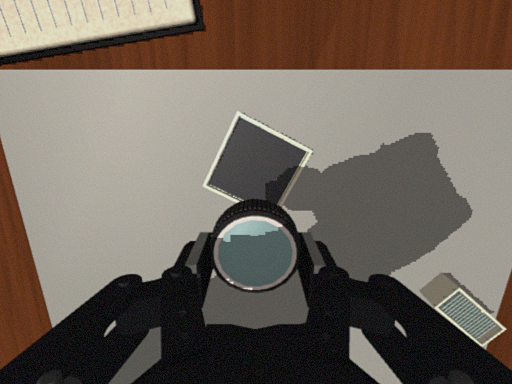

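```bash
python3 - <<'E'
from h import *
d=load('w15.pkl')
p=plane(d,[(239.5,111.5),(313.5,151.5),(204,186)],8)[:,:2]
print(p.round(1),np.linalg.norm(p[1]-p[0]),np.linalg.norm(p[2]-p[0]),'c',(p[1]+p[2])/2, 'lens',plane(d,[(256,253)],135-5.7+20))
D=load()
# scene rim corners
c=[(317.8,327.5),(353,324),(362.7,359.3),(325.5,364.5)]
q=plane(D['scene'],c,8)[:,:2];print(q.round(1),q.mean(0))
E
```

```text
[[492.9 470.6]
 [566.6 432.3]
 [454.7 396.2]] 83.0235202284696 83.60908927423426 c [510.64608174 414.24705325] lens [[508.36346576 398.29453311 149.3       ]]
[[526.5 362.3]
 [455.1 400.4]
 [492.6 473.8]
 [566.  437.9]] [510.08293833 418.56687603]
```

Call:
step_arm(
  series=[
    {"grip": 0.042,"dp": [0.0025,0.018,-0.02],"turn": [0,0,0]},
    {"grip": 0.042,"dp": [0.0025,0.018,-0.06],"turn": [0,0,0]},
    {"grip": 0.042,"dp": [0.0025,0.018,-0.095],"turn": [0,0,0]},
    {"grip": 0.042,"dp": [0.0025,0.018,-0.112],"turn": [0,0,0]},
    {"grip": 0.042,"dp": [0.0025,0.018,-0.121],"turn": [0,0,0]},
  ],
)

```text
t: 24.6
eef_pos: [510.5, 415.6, 13.0]
tcp_rot: [-179.9, 0.0, 90.0]
contact_force: [0.3, 0.1, -0.7]
opening: 48.0
```

Call:
step_arm(
  series=[
    {"grip": 0.042,"dp": [0,0,-0.003],"turn": [0,0,0]},
    {"grip": 0.042,"dp": [0,0,-0.0045],"turn": [0,0,0]},
    {"grip": 0.042,"dp": [0,0,-0.0045],"turn": [0,0,0]},
  ],
)

```text
t: 24.9
eef_pos: [511.0, 416.7, 10.3]
tcp_rot: [179.9, -0.1, 90.0]
contact_force: [-0.1, -0.6, -0.7]
opening: 47.8
```

Call:
step_arm(
  series=[
    {"grip": 0.042,"dp": [0,0,-0.001],"turn": [0,0,0]},
    {"grip": 0.042,"dp": [0,0,-0.001],"turn": [0,0,0]},
  ],
)

```text
t: 25.1
eef_pos: [510.8, 416.7, 8.8]
tcp_rot: [180.0, -0.0, 90.0]
contact_force: [-0.3, -0.7, 3.4]
opening: 47.8
```

Call:
step_arm(
  series=[
    {"grip": 0.042,"dp": [0,0,-0.0005],"turn": [0,0,0]},
    {"grip": 0.042,"dp": [0,0,-0.0005],"turn": [0,0,0]},
  ],
)

```text
t: 25.3
eef_pos: [510.8, 416.7, 8.8]
tcp_rot: [180.0, -0.0, 90.0]
contact_force: [-1.7, -1.6, 12.6]
opening: 48.0
```

On the floor: z 8.8, and the force rose to 12.6 N. Releasing.

Call:
step_arm(
  series=[
    {"grip": 0.052,"dp": [0,0,0],"turn": [0,0,0]},
    {"grip": 0.057,"dp": [0,0,0.001],"turn": [0,0,0]},
    {"grip": 0.06,"dp": [0,0,0.004],"turn": [0,0,0]},
    {"grip": 0.065,"dp": [0,0,0.02],"turn": [0,0,0]},
    {"grip": 0.07,"dp": [0,0,0.06],"turn": [0,0,0]},
  ],
)

```text
t: 25.8
eef_pos: [509.3, 415.5, 66.8]
tcp_rot: [-179.8, 0.2, 90.0]
contact_force: [0.6, 0.6, 0.1]
opening: 69.9
```

Call:
step_arm(
  series=[
    {"grip": 0.07,"dp": [-0.02,-0.03,0.04],"turn": [0,0,0]},
    {"grip": 0.085,"dp": [-0.03,-0.07,0.08],"turn": [0,0,0]},
    {"grip": 0.085,"dp": [-0.04,-0.11,0.12],"turn": [0,0,0]},
    {"grip": 0.085,"dp": [-0.05,-0.14,0.15],"turn": [0,0,0]},
    {"grip": 0.085,"dp": [-0.05,-0.15,0.16],"turn": [0,0,0]},
  ],
)

```text
t: 26.3
eef_pos: [460.2, 264.0, 231.5]
tcp_rot: [179.8, -0.1, 89.9]
contact_force: [0.4, 0.7, -0.1]
opening: 85.0
```

Call:
step_arm(
  series=[
    {"grip": 0.085,"dp": [0,0,0],"turn": [0,0,0]},
    {"grip": 0.085,"dp": [0,0,0],"turn": [0,0,0]},
  ],
)

```text
t: 26.5
eef_pos: [460.6, 266.7, 228.5]
tcp_rot: [179.9, -0.1, 90.0]
contact_force: [-0.0, -0.3, 0.4]
opening: 85.5
```

```bash
python3 - <<'E'
from h import *
import pickle
d=W('w16'); D={'wrist':d}
for n in ['scene','side']: D[n]=snap(n,n+'_end.png')
pickle.dump(D,open('dend.pkl','wb'))
crop(D['side'],'e_s.png',170,120,420,300,3); crop(D['scene'],'e_c.png',140,120,380,380,3)
E
```

```text
26.55 [460.3 267.1 227.7] [-180.   -0.   90.] 85.0 [ 0.5  1.  -0.2]
```

View pics/w16.png

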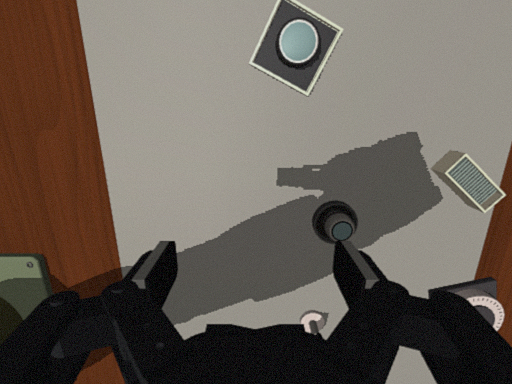

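View pics/e_s.png

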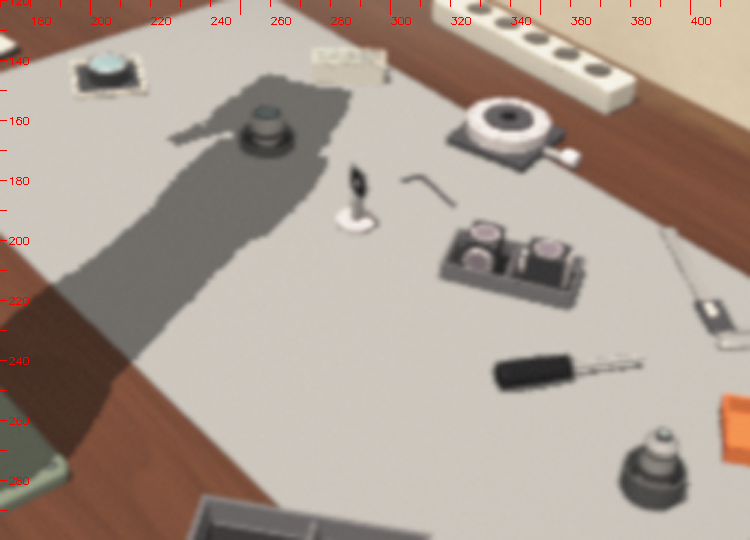

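```bash
python3 -c "
import cv2; im=cv2.imread('pics/e_c.png'); cv2.imwrite('pics/e_c2.png',im[:600])"
```

```text
(no output)
```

View pics/scene_end.png

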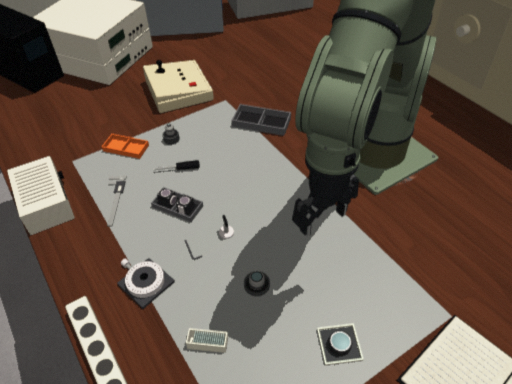

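```bash
python3 - <<'E'
from h import *
D=load('dend.pkl'); d=D['wrist']
p=plane(d,[(281,-3),(342.5,30.5),(308,94.5),(250,62)],8)[:,:2]; print('tray',(p[1]+p[3])/2,'lens',plane(d,[(299,41)],24)[0].round(1))
print('short',plane(d,[(342,231)],40)[0].round(1),'iris',plane(d,[(313,322)],4)[0].round(1), 'side iris',plane(D['side'],[(288.7,193.0)],4)[0].round(1))
for n,P in dict(long=(506.5,-426,64),short=(577,186,40),c1=(606,-126.5,43),c2=(638.3,-182,43),lens=(510.7,416.3,26)).items():
    print(n,'side',proj(D['side'],P)[0].round(1),'scene',proj(D['scene'],P)[0].round(1))
crop(D['scene'],'ez1.png',140,110,240,220,5); crop(D['side'],'ez2.png',310,185,410,295,5)
E
```

```text
tray [509.73033989 414.78222304] lens [511.3 417.2  24. ]
short [578.3 185.4  40. ] iris [558.6   1.6   4. ] side iris [558.5   8.    4. ]
long side [391.6 264. ] scene [167.9 123.6]
short side [258.9 157.8] scene [256.  275.3]
c1 side [331.4 197.8] scene [184.6 199.4]
c2 side [352.9 202.9] scene [165.1 192. ]
lens side [205.6 140.4] scene [339.7 339. ]
```

View pics/ez1.png

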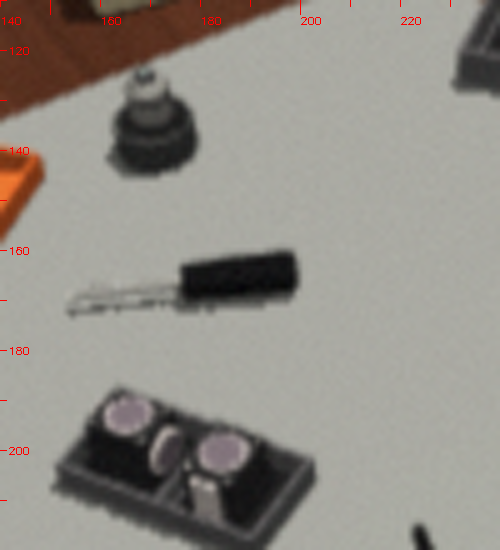

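View pics/ez2.png

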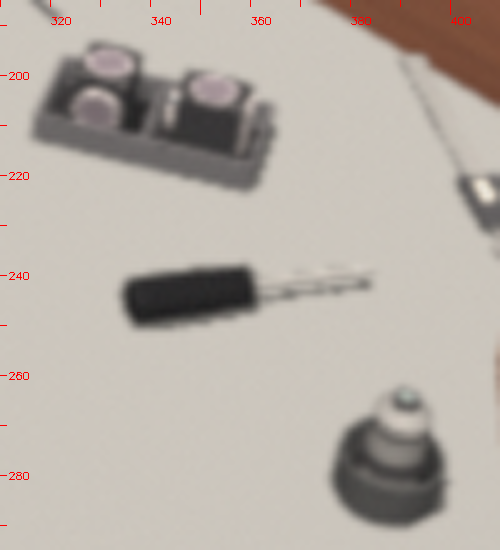

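All tops project to within about 2 px of where they should be on the floors (cubes at scene (164,193) and (182.5,200), nose at side (389,264.5)). Handing in.

```bash
python3 -c "
from h import *
print(order.finish_job()); print(get_obs()['t'])"
```

```text
the job is handed in; nothing more can be done
None
the job is handed in; nothing more can be done
```

All five optics are put away and let go, and the job is handed in at about 26.7 s of the 128 s allowed; no verdict was reported. The long objective is in the deep pot, the short one in the wide pot, one cube is in each bay of the small grey tray, and the lens is in the square tray.

**Placing:** each was lowered until the TCP height matched the floor, and for all but cube_b a rise in force was also felt before release. For cube_b I lowered a last 0.7 mm after the height matched, but did not read the force again.

**Last checks:**
- **Positions:** the last pictures show all five upright and within about 3 mm of the centre of their places. Their tops project within about 2 px of where they should be if resting on the floors.
- **Iris:** it stands upright where it was. Positions from single views vary by a few mm, from y = 1.6 to 8 mm against 4 to 6.5 mm before. In the side view its foot is at about the same pixel as at the start.
- **Disagreement:** the views differed by several mm for the deep pot, y from -410 to -427 mm. I re-measured it, used -425 mm, and checked again with the objective just above the rim. The wrist camera read about 2 mm low in y at both pots.

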